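# Bundle boxed candlesticks foot down in the press

## Task

Make up a bundle in the bundling press on the pottery's packing bench: clear the roll of tape off the press bed and lay it flat on the bench, lift each carton that lies on the bench to judge by its tilt which end holds the heavy candlestick foot, and stand every carton heavy end down in one row along the middle of the bed, between the fence and the open pressure plate. Once they all stand there, wind the handwheel until the row is held snug between plate and fence, without crushing the cartons. Leave the candlestick, the bowl and the jar alone.

Things in the scene. Friction and masses are not known exactly. Their poses are not given: they have to be found in the camera images.
- carton_1_mid (a point): Centre of a closed kraft carton 140 x 50 x 50 mm, 0.5 kg, blue band round its middle (absent: None). It starts flat, long side along its x axis, centre 25 mm up. A heavy foot is packed in one end, +x in some cartons, -x in others; ends look alike; centre of mass 40 mm from this point. Smooth board (friction 0.33): gripped lightly near its light end and lifted, it swings heavy end down in the fingers.
- carton_2_mid (a point): Centre of a closed kraft carton 140 x 50 x 50 mm, 0.5 kg, blue band round its middle (absent: None). It starts flat, long side along its x axis, centre 25 mm up. A heavy foot is packed in one end, +x in some cartons, -x in others; ends look alike; centre of mass 40 mm from this point. Smooth board (friction 0.33): gripped lightly near its light end and lifted, it swings heavy end down in the fingers.
- carton_3_mid (a point): Centre of a closed kraft carton 140 x 50 x 50 mm, 0.5 kg, blue band round its middle (absent: None). It starts flat, long side along its x axis, centre 25 mm up. A heavy foot is packed in one end, +x in some cartons, -x in others; ends look alike; centre of mass 40 mm from this point. Smooth board (friction 0.33): gripped lightly near its light end and lifted, it swings heavy end down in the fingers.
- carton_4_mid (a point): Centre of a closed kraft carton 140 x 50 x 50 mm, 0.5 kg, blue band round its middle (absent: None). It starts flat, long side along its x axis, centre 25 mm up. A heavy foot is packed in one end, +x in some cartons, -x in others; ends look alike; centre of mass 40 mm from this point. Smooth board (friction 0.33): gripped lightly near its light end and lifted, it swings heavy end down in the fingers.
- tape_mid (a point): Centre of a roll of paper tape, a ring 60 mm outside, 38 mm hole, 36 mm high, 0.09 kg, lying flat (z up) on the press bed at the start (centre 40 mm above the bench; 18 mm when flat on the bench).
- fence_foot (a point): Foot of the fence's inner face (mid-width) on the bed's top, 22 mm above the bench. y runs along the bed from fence to plate, x across, z up. Bed: 180 mm wide, from 20 mm behind this point to 380 mm ahead, fixed. Fence: 100 mm wide and high, 14 mm thick. A gear head 84 mm square, 58 mm high above the bed, is centred 322 mm ahead.
- fence: The fixed grey fence at one end of the bed; origin at fence_foot.
- plate_face (a point): Middle of the pressure plate's plywood face board, which looks at the fence; 100 mm wide, 90 mm high, 46 mm above the bed's top here; the whole plate is 45 mm thick. The board is carried on springs and gives up to 12 mm, 5 N for each mm, once it presses on something.
- plate (a joint): How far the plate has been wound towards the fence, m: the gap between face board and fence is 0.235 minus this value (springs at rest). The plate moves 30 mm for each full turn of the wheel.
- wheel (a joint): Angle of the handwheel on the gear head, rad, growing clockwise seen from above, which closes the plate. Starts part-way, and stays where it is left at up to about 20 N of squeeze. Free turning takes about 2.5 N at the knob; against a snug row it rises: 5 N at the knob is about 20 N of squeeze; cartons crush at 100 N.
- knob_mid (a point): Centre of the freely revolving upright crank knob on the wheel, 21 mm thick, 40 mm high, centre 122 mm above the bench, 42 mm from the wheel's axis; the wheel's disc (110 mm across) is 20 mm below this point.
- wheel_hub (a point): Point on the handwheel's upright axis at the level of knob_mid; it does not turn. z up.
- candlestick: Blue glazed candlestick, 124 mm tall, 48 mm foot, standing on the bench: leave alone. Origin under its foot.
- bowl: Terracotta bowl, 100 mm across, 50 mm high: leave alone. Origin under its foot.
- pot_jar: White lidded jar, 56 mm across, 80 mm tall: leave alone. Origin under its foot.

How it is judged:
By the outcome, as a careful person would: the job done as asked, in the order asked, and still so for the second after the job is handed in, with the robot touching nothing.
Of carton_1, carton_2, carton_3, carton_4 only 2 to 3 are there at a start; the rules pass over those that are not, and their reading is None.
At some moment in a run one of carton_1, carton_2, carton_3, carton_4 may be knocked a few centimetres aside while the robot is not near it.
Once in a run the grip may slacken for a moment while it holds something.
It also fails if it takes over 210 s, if anything falls off the work surface, if the arm or the gripper's body presses on something with over 40 N, if the wrist force passes 120 N, or if a joint passes its speed limit or range.

## Robot

A 6-joint arm with a two-finger parallel gripper is mounted at the origin on the work surface. World frame = base frame: x ahead of the robot, y to its left, z up, the work surface at z = 0. Lengths are in m, angles in degrees, forces in N, time in s.
With the tool pointing down it reaches from about 0.35 to 0.975 m from the base axis. Payload 4.9 kg.
Tool frame: the origin (TCP) lies on the centre line of the jaws, within the pads' length; the fingertips stand manip.finger_overhang ahead of it and the grasp point (between the pads) lies 11 mm behind it (manip.finger_overhang is the distance from the TCP to the fingertips, in m); z points along the fingers, y is the line along which they close (so a half turn about z gives the same grasp; the last joint's range is limited). The gripper opens to 85 mm and grips with 20 to 120 N. Pads are 22 mm wide; open, the fingers measure 114 mm over their backs; the gripper's body (76 mm by 85 mm) begins 54 mm behind the grasp point. The pads swing forward as they close: fully open they stand 13 mm farther back than shut.
Start: joints at [60.447, 3.019, 92.412, -0, 84.569, -6.818], TCP at [0.242, 0.576, 0.239] pointing down, gripper open.
Joint ranges: [-172.51, 172.51], [-57.92, 126.97], [3.15, 148.05], [-58.71, 238.71], [5.1, 150.11], [-179.66, 179.66]. Speed limits (degrees/s): [147.25, 147.25, 180, 180, 180, 180].

## Interface

Orientations are given as [roll, pitch, yaw] about the fixed x, y, z axes, in that order (R = Rz(yaw) Ry(pitch) Rx(roll)).
In Python, from bench import manip gives the robot as it stands.
- The arm moves only by the tool apply_moves, never from a script. Its argument "deltas" is a list of rows, each an object of numbers: "x", "y", "z": the shift along the tool's x, y, z in mm; "wx", "wy", "wz": the turn, a rotation vector about the tool's x, y, z in degrees; "claw": the finger opening in mm, from 0 to 85.4. A call has 1 to 8 rows; each row is the pose to reach, as a shift and turn from the pose commanded when the call began, along the tool's axes at that moment; what a row does not reach only later rows make up. A row lasts 1/8 s, in which the tool goes at most 62.5 mm and 10.7 degrees, less where a joint would pass 70% of its speed; a pose out of reach is approached as far as the arm can. A call with a gripper value outside its range is refused whole. The fingers move at their own pace and stop on an object; the grip force is fixed at half the most. Time passes only in rows, so rows that repeat a pose let the fingers close. It gives the time, the measured TCP pose, the force and the opening at its end, in the units of the state.
- manip.state(): the state, without advancing time (a new reading comes with each control period).
- manip.capture(name): name is "side" or "top" or "wrist"; returns a dict with "color" (400x640x3 uint8, red, green, blue), "range_z" (400x640 float32, m along the optical axis (not along the pixel's ray), 0 where there is no reading), "mtx" (3x3 intrinsics, pixels), "R" (3x3) and "t" (3): a world point X has camera coordinates R X + t. Camera axes: x right, y down, z forward; pixel columns grow to the right and rows downward; lengths in m; the calibration is good to about 2 mm. A picture is of the moment at which its call begins.
- manip.finish_job(): hands the job in, once; it reports no verdict.
Trained networks look in a picture, given as the dict that the camera call returned (one of the last four; its "shot" number tells which), for a name from the list of things; names that differ only in an ending like _2 or _b are one class to them, and where a whole thing is asked for, a point or a joint stands for the part that bears it (a point fixed in the world has none). Each returns a list of dicts, best first, with "confidence" (0 to 1); they miss things now and then, are a little off and sometimes report something else, mostly with a low value. They report only what shows in the picture. A call takes as long as a camera call.
- manip.outline_of(picture, target): "region" (400x640 bool, what is visible of it) and "uv" ([column, row] in pixels, amid what is visible of it).
The state is a dict: "time": time; "qpos": joint angles; "joint_velocities": joint speeds; "joint_efforts": joint torques, N m; "eef_pos": TCP position; "orientation": TCP orientation; "force": force on the tool from outside, world axes, zero at the start; "wrist_torque": the same for the moment, N m; "width": opening from 0.0 (shut) to 1.0 (fully open).
Only numpy, scipy, OpenCV 4.12 (cv2) and the standard library are available. Lean on these libraries where they do the work, as an engineer would, in place of code of your own. Each camera call takes 0.05 s, during which the arm holds its last target. There are 200 camera calls.

## Working session

There is one attempt and no reset: what is moved stays moved. The work goes in short steps, Python scripts to look and compute and a tool call to move; the robot and the scene stay as the last step left them, time stands still between calls to the robot, and variables do not carry over. Pictures are saved under pics/ and viewed, on a budget of 14 in all, crops included, one or two more only if the job needs it, and the job is handed in when it is done.

Besides the shell and the picture viewer there is one more tool, called after "Request:" as a command line: name --argument value ..., lists and objects as JSON in quotes. apply_moves: Moves the arm, as the interface text tells. Its arguments: {"type":"object","properties":{"deltas":{"type":"array"}},"required":["deltas"]}

```bash
ls; mkdir -p pics; cat > h.py <<'E'
import numpy as np, cv2
from bench import manip
def save(c,n): cv2.imwrite(f'pics/{n}.png',c['color'][:,:,::-1])
def cloud(c):
    z=c['range_z']; v,u=np.mgrid[0:z.shape[0],0:z.shape[1]]
    K=c['mtx']; P=np.stack([(u-K[0,2])/K[0,0]*z,(v-K[1,2])/K[1,1]*z,z],-1)
    W=(P-c['t'])@c['R']; W[z==0]=np.nan; return W
E
python3 - <<'E'
from h import *
print(manip.finger_overhang); print(manip.state())
for n in ['top','side']:
    c=manip.capture(n); save(c,n+'0'); W=cloud(c)
    for t in ['carton_1_mid','tape_mid','fence','plate_face','knob_mid','candlestick','bowl','pot_jar','wheel']:
        for d in manip.outline_of(c,t):
            if d['confidence']<.3: continue
            P=W[d['region']]; P=P[~np.isnan(P[:,0])]
            if len(P)==0: continue
            top=P[P[:,2]>np.percentile(P[:,2],95)-.006]
            r=cv2.minAreaRect((top[:,:2]*1000).astype(np.float32))
            print(n,t,round(d['confidence'],2),d['uv'],len(P),'med',np.median(P,0).round(3),'top',np.median(top,0).round(3),'rect',np.round(r[0]),np.round(r[1]),round(r[2],1))
E
```

```text
pics
0.008
{'time': 0.0, 'qpos': array([ 6.04456933e+01,  3.05713299e+00,  9.24921609e+01, -1.82600549e-03,
        8.45687153e+01, -6.81787763e+00]), 'joint_velocities': array([-0.00165057, -0.02627   ,  0.02321528,  0.04458547, -0.00265488,
       -0.0176884 ]), 'joint_efforts': array([ 2.52381113e-03, -3.93672538e+01, -3.70187545e+01,  1.09624502e-04,
        6.94248243e-03,  2.72860561e-06]), 'eef_pos': array([0.24126025, 0.57589845, 0.23806365]), 'orientation': array([-1.79882610e+02, -1.22047128e-02,  1.57263733e+02]), 'force': array([-1.36944214, -0.68063692, -0.77447382]), 'wrist_torque': array([ 0.03779322,  0.01094379, -0.06312117]), 'width': 1.0024674033097383}
top carton_1_mid 0.69 [247.3, 251.5] 1067 med [0.46  0.283 0.05 ] top [0.46  0.287 0.051] rect [462. 287.] [140.  50.] 6.3
top tape_mid 0.93 [453.2, 207.7] 373 med [ 0.557 -0.271  0.056] top [ 0.557 -0.271  0.058] rect [ 558. -272.] [58. 57.] 0.1
top fence 0.55 [480.8, 218.3] 656 med [ 0.528 -0.334  0.095] top [ 0.532 -0.339  0.121] rect [ 527. -340.] [15. 97.] 89.3
top plate_face 0.62 [403.5, 218.2] 328 med [ 0.53 
[... 1682 characters left out ...]
29.4, 209.0] 85 med [ 0.499 -0.049  0.125] top [ 0.5   -0.046  0.14 ] rect [501. -46.] [17. 18.] 5.5
side candlestick 0.79 [365.8, 175.6] 219 med [0.763 0.114 0.052] top [0.765 0.116 0.123] rect [766. 117.] [31. 26.] 74.9
side bowl 0.93 [383.6, 205.7] 538 med [ 0.747 -0.043  0.032] top [ 0.742 -0.052  0.048] rect [733. -55.] [99. 98.] 85.5
side pot_jar 0.74 [223.3, 175.1] 277 med [0.327 0.443 0.051] top [0.331 0.458 0.079] rect [331. 458.] [47. 41.] 80.4
side pot_jar 0.73 [333.3, 208.3] 564 med [ 0.529 -0.025  0.098] top [ 0.499 -0.048  0.138] rect [501. -46.] [18. 18.] 7.3
side wheel 0.71 [332.2, 207.3] 641 med [ 0.529 -0.025  0.098] top [ 0.499 -0.048  0.137] rect [501. -46.] [18. 18.] 7.3
```

View pics/top0.png

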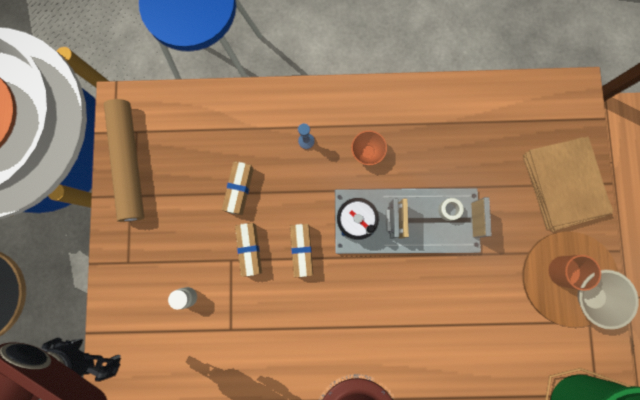

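View pics/side0.png

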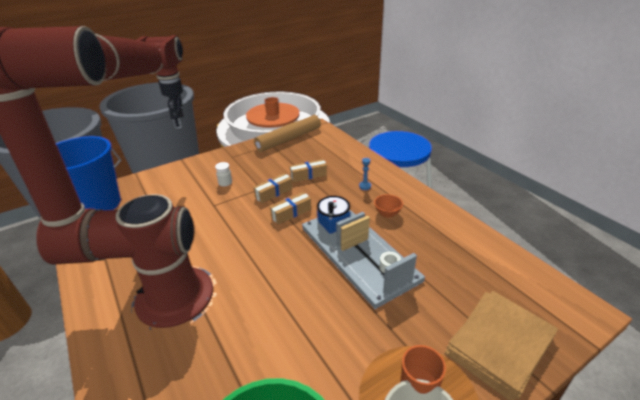

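Three cartons (px (238,188), (248,249), (302,250) in the top view), the tape at (452,209) on the bed, the wheel at (358,217) with its knob near (370,228), and the fence on the right at (485,217). I'll start with the tape.

Request:
apply_moves --deltas '[{"x": -322,"y": -359,"z": 0,"wz": 67},{"x": -322,"y": -359,"z": 0,"wz": 67},{"x": -322,"y": -359,"z": 0,"wz": 67},{"x": -322,"y": -359,"z": 0,"wz": 67},{"x": -322,"y": -359,"z": 0,"wz": 67},{"x": -322,"y": -359,"z": 0,"wz": 67},{"x": -322,"y": -359,"z": 0,"wz": 67},{"x": -322,"y": -359,"z": 0,"wz": 67}]'

```text
validation failed for argument at $.de...
```

```bash
cat >> h.py <<'E'
from scipy.spatial.transform import Rotation as Ro
def go(p,rpy,claw=None):
    s=manip.state(); R0=Ro.from_euler('xyz',s['orientation'],degrees=True)
    d=R0.inv().apply((np.array(p)-s['eef_pos'])*1000); w=(R0.inv()*Ro.from_euler('xyz',rpy,degrees=True)).as_rotvec(degrees=True)
    print('delta',d.round(1),'rot',w.round(1),'rows',round(max(np.linalg.norm(d)/62.5,np.linalg.norm(w)/10.7),1))
def st():
    s=manip.state(); print({k:np.round(s[k],3) for k in['time','qpos','eef_pos','orientation','force','width']})
def rects(c,box,zlo,zhi,minpts=30):
    """connected blobs of points in world box & height band -> minAreaRect in mm"""
    W=cloud(c); m=(W[...,0]>box[0])&(W[...,0]<box[1])&(W[...,1]>box[2])&(W[...,1]<box[3])&(W[...,2]>zlo)&(W[...,2]<zhi)
    n,L=cv2.connectedComponents(m.astype(np.uint8))
    for i in range(1,n):
        P=W[L==i]
        if len(P)<minpts: continue
        r=cv2.minAreaRect((P[:,:2]*1000).astype(np.float32))
        print(len(P),'c',np.round(r[0]),'size',np.round(r[1]),'ang',round(r[2],1),'z',P[:,2].mean().round(4), 'med',np.median(P,0).round(4))
E
python3 - <<'E'
from h import *
st(); c=manip.capture('top')
print('cartons');rects(c,(.3,.75,.08,.42),.042,.06)
print('knob');rects(c,(.4,.65,-.1,.1),.13,.15,5)
print('disc');rects(c,(.4,.65,-.1,.1),.09,.115,5)
print('press');rects(c,(.4,.65,-.38,-.1),.1,.13,5)
print('bed');rects(c,(.4,.65,-.4,.1),.015,.03,5)
print('tape');rects(c,(.45,.65,-.33,-.15),.05,.065,5)
for n in 'fence','plate_face','tape_mid':
    pass
go((.557,-.271,.15),(180,0,90))
E
```

```text
{'time': np.float64(1.0), 'qpos': array([ 6.0448e+01,  3.0210e+00,  9.2411e+01, -1.0000e-03,  8.4570e+01,
       -6.8180e+00]), 'eef_pos': array([0.242, 0.576, 0.239]), 'orientation': array([-1.79999e+02,  1.00000e-03,  1.57267e+02]), 'force': array([-0.526, -0.907,  0.473]), 'width': np.float64(1.002)}
cartons
930 c [635. 317.] size [ 52. 141.] ang 77.1 z 0.0504 med [0.6335 0.3174 0.0504]
977 c [462. 288.] size [140.  52.] ang 8.2 z 0.0502 med [0.4606 0.2876 0.0503]
963 c [457. 141.] size [140.  50.] ang 3.7 z 0.0502 med [0.4561 0.1409 0.0502]
knob
55 c [504. -42.] size [18. 20.] ang 0.0 z 0.141 med [ 0.505  -0.0411  0.141 ]
disc
1335 c [534. -11.] size [107. 108.] ang 88.5 z 0.0989 med [ 0.5358 -0.0096  0.0985]
press
343 c [ 529. -340.] size [ 18. 100.] ang 88.8 z 0.1175 med [ 0.5273 -0.3362  0.1204]
212 c [ 532. -113.] size [19. 98.] ang 89.0 z 0.1116 med [ 0.5326 -0.1093  0.1123]
210 c [ 531. -133.] size [15. 98.] ang 89.6 z 0.1118 med [ 0.5284 -0.133   0.1124]
bed
6329 c [ 532. -154.] size [400. 180.] ang 89.0 z 0.022 med [ 0.5152 -0.1868  0.022 ]
111 c [ 560. -277.] size [28. 33.] ang 87.2 z 0.0228 med [ 0.5602 -0.2773  0.0223]
tape
249 c [ 557. -271.] size [59. 58.] ang 50.1 z 0.0574 med [ 0.5572 -0.2709  0.0576]
delta [-618.5 -659.7   89.3] rot [-0.  -0.  67.3] rows 14.5
```

Request:
apply_moves --deltas '[{"x": -322,"y": -359,"z": 0,"wx": 0,"wy": 0,"wz": 67,"claw": 85},{"x": -322,"y": -359,"z": 0,"wx": 0,"wy": 0,"wz": 67,"claw": 85},{"x": -322,"y": -359,"z": 0,"wx": 0,"wy": 0,"wz": 67,"claw": 85},{"x": -322,"y": -359,"z": 0,"wx": 0,"wy": 0,"wz": 67,"claw": 85},{"x": -322,"y": -359,"z": 0,"wx": 0,"wy": 0,"wz": 67,"claw": 85},{"x": -322,"y": -359,"z": 0,"wx": 0,"wy": 0,"wz": 67,"claw": 85},{"x": -322,"y": -359,"z": 0,"wx": 0,"wy": 0,"wz": 67,"claw": 85},{"x": -322,"y": -359,"z": 0,"wx": 0,"wy": 0,"wz": 67,"claw": 85}]'

```text
time: 2.05
eef_pos: [0.4002, 0.1186, 0.2397]
orientation: [179.9, -0.0, 90.2]
force: [0.6, 0.5, 0.0]
width: 0.995
```

```bash
python3 - <<'E'
from h import *
st();go((.557,-.271,.15),(180,0,90))
E
```

```text
{'time': np.float64(2.05), 'qpos': array([ 6.2780e+00, -2.7678e+01,  1.1850e+02, -8.0000e-03,  8.9100e+01,
        6.1240e+00]), 'eef_pos': array([0.4  , 0.119, 0.24 ]), 'orientation': array([179.921,  -0.   ,  90.154]), 'force': array([0.6  , 0.489, 0.038]), 'width': np.float64(0.995)}
delta [-390.1  155.6   89.9] rot [ 0.1 -0.   0.2] rows 6.9
```

Request:
apply_moves --deltas '[{"x": -390,"y": 156,"z": 20,"claw": 85},{"x": -390,"y": 156,"z": 20,"claw": 85},{"x": -390,"y": 156,"z": 20,"claw": 85},{"x": -390,"y": 156,"z": 20,"claw": 85},{"x": -390,"y": 156,"z": 20,"claw": 85},{"x": -390,"y": 156,"z": 20,"claw": 85},{"x": -390,"y": 156,"z": 80,"claw": 85},{"x": -390,"y": 156,"z": 90,"claw": 85}]'

```text
validation failed for argument at $.de...
```

```bash
python3 - <<'E'
from h import *
st();go((.557,-.271,.036),(180,0,90))
c=manip.capture('wrist'); save(c,'w1')
rects(c,(.45,.65,-.33,-.2),.05,.065,20)
E
```

```text
{'time': np.float64(2.05), 'qpos': array([ 6.2780e+00, -2.7678e+01,  1.1850e+02, -8.0000e-03,  8.9100e+01,
        6.1240e+00]), 'eef_pos': array([0.4  , 0.119, 0.24 ]), 'orientation': array([179.921,  -0.   ,  90.154]), 'force': array([0.6  , 0.489, 0.038]), 'width': np.float64(0.995)}
delta [-390.1  155.5  203.9] rot [ 0.1 -0.   0.2] rows 7.5
```

All seven keys are needed in each row.

Request:
apply_moves --deltas '[{"x": -390,"y": 156,"z": 20,"wx": 0,"wy": 0,"wz": 0,"claw": 85},{"x": -390,"y": 156,"z": 20,"wx": 0,"wy": 0,"wz": 0,"claw": 85},{"x": -390,"y": 156,"z": 20,"wx": 0,"wy": 0,"wz": 0,"claw": 85},{"x": -390,"y": 156,"z": 20,"wx": 0,"wy": 0,"wz": 0,"claw": 85},{"x": -390,"y": 156,"z": 20,"wx": 0,"wy": 0,"wz": 0,"claw": 85},{"x": -390,"y": 156,"z": 20,"wx": 0,"wy": 0,"wz": 0,"claw": 85},{"x": -390,"y": 156,"z": 20,"wx": 0,"wy": 0,"wz": 0,"claw": 85},{"x": -390,"y": 156,"z": 80,"wx": 0,"wy": 0,"wz": 0,"claw": 85}]'

```text
time: 3.1
eef_pos: [0.5619, -0.2736, 0.1648]
orientation: [179.4, 0.4, 90.1]
force: [0.2, 0.1, -0.4]
width: 0.996
```

```bash
python3 - <<'E'
from h import *
st();go((.557,-.271,.036),(180,0,90))
c=manip.capture('wrist'); save(c,'w1')
rects(c,(.45,.65,-.33,-.2),.05,.065,20)
E
```

```text
{'time': np.float64(3.1), 'qpos': array([-3.2772e+01,  5.7150e+00,  9.6840e+01, -1.6000e-02,  7.6679e+01,
       -3.2850e+01]), 'eef_pos': array([ 0.562, -0.274,  0.165]), 'orientation': array([179.364,   0.429,  90.079]), 'force': array([ 0.213,  0.086, -0.357]), 'width': np.float64(0.996)}
delta [  3.6  -6.4 128.7] rot [0.6 0.4 0.1] rows 2.1
2625 c [ 558. -271.] size [59. 59.] ang 87.6 z 0.0565 med [ 0.5577 -0.2699  0.0567]
```

Request:
apply_moves --deltas '[{"x": 0,"y": 1,"z": 40,"wx": 0,"wy": 0,"wz": 0,"claw": 85},{"x": 0,"y": 1,"z": 80,"wx": 0,"wy": 0,"wz": 0,"claw": 85},{"x": 0,"y": 1,"z": 110,"wx": 0,"wy": 0,"wz": 0,"claw": 85},{"x": 0,"y": 1,"z": 122,"wx": 0,"wy": 0,"wz": 0,"claw": 85},{"x": 0,"y": 1,"z": 122,"wx": 0,"wy": 0,"wz": 0,"claw": 50},{"x": 0,"y": 1,"z": 122,"wx": 0,"wy": 0,"wz": 0,"claw": 50},{"x": 0,"y": 1,"z": 122,"wx": 0,"wy": 0,"wz": 0,"claw": 50},{"x": 0,"y": 1,"z": 122,"wx": 0,"wy": 0,"wz": 0,"claw": 50}]'

```text
time: 4.15
eef_pos: [0.5598, -0.2691, 0.0393]
orientation: [179.8, 0.1, 90.3]
force: [-0.8, 0.4, 4.6]
width: 0.687
```

Request:
apply_moves --deltas '[{"x": 0,"y": 0,"z": -50,"wx": 0,"wy": 0,"wz": 0,"claw": 50},{"x": 0,"y": 0,"z": -90,"wx": 0,"wy": 0,"wz": 0,"claw": 50},{"x": 0,"y": -60,"z": -90,"wx": 0,"wy": 0,"wz": 0,"claw": 50},{"x": 5,"y": -120,"z": -90,"wx": 0,"wy": 0,"wz": 0,"claw": 50},{"x": 10,"y": -180,"z": -90,"wx": 0,"wy": 0,"wz": 0,"claw": 50},{"x": 20,"y": -198,"z": -50,"wx": 0,"wy": 0,"wz": 0,"claw": 50},{"x": 20,"y": -198,"z": -10,"wx": 0,"wy": 0,"wz": 0,"claw": 50},{"x": 20,"y": -198,"z": 5,"wx": 0,"wy": 0,"wz": 0,"claw": 50}]'

```text
time: 5.15
eef_pos: [0.3588, -0.2478, 0.03]
orientation: [-179.8, -0.2, 90.2]
force: [0.4, 0.3, -1.3]
width: 0.684
```

Request:
apply_moves --deltas '[{"x": 0,"y": 0,"z": 12,"wx": 0,"wy": 0,"wz": 0,"claw": 50},{"x": 0,"y": 0,"z": 16,"wx": 0,"wy": 0,"wz": 0,"claw": 50},{"x": 0,"y": 0,"z": 16,"wx": 0,"wy": 0,"wz": 0,"claw": 50},{"x": 0,"y": 0,"z": 16,"wx": 0,"wy": 0,"wz": 0,"claw": 85},{"x": 0,"y": 0,"z": 16,"wx": 0,"wy": 0,"wz": 0,"claw": 85},{"x": 0,"y": 0,"z": 16,"wx": 0,"wy": 0,"wz": 0,"claw": 85},{"x": 0,"y": 0,"z": -40,"wx": 0,"wy": 0,"wz": 0,"claw": 85},{"x": 0,"y": 0,"z": -100,"wx": 0,"wy": 0,"wz": 0,"claw": 85}]'

```text
time: 6.15
eef_pos: [0.3597, -0.2485, 0.1326]
orientation: [-179.9, -0.1, 90.3]
force: [1.7, 0.0, 0.7]
width: 0.996
```

```bash
python3 - <<'E'
from h import *
st()
c=manip.capture('top')
rects(c,(.25,.44,-.33,-.15),.025,.065,20)
c=manip.capture('top')
print('cartons');rects(c,(.3,.75,.08,.42),.042,.06)
E
```

```text
{'time': np.float64(6.15), 'qpos': array([-4.44160e+01, -1.89270e+01,  1.22611e+02,  1.00000e-03,
        7.64810e+01, -4.46820e+01]), 'eef_pos': array([ 0.36 , -0.249,  0.133]), 'orientation': array([-1.79883e+02, -1.16000e-01,  9.02660e+01]), 'force': array([1.655, 0.026, 0.735]), 'width': np.float64(0.996)}
247 c [ 362. -252.] size [58. 56.] ang 88.6 z 0.0347 med [ 0.3641 -0.2502  0.035 ]
cartons
930 c [634. 317.] size [ 53. 141.] ang 75.4 z 0.0504 med [0.6335 0.317  0.0505]
972 c [462. 289.] size [140.  51.] ang 6.9 z 0.0502 med [0.4607 0.2876 0.0503]
962 c [457. 141.] size [141.  50.] ang 3.7 z 0.0501 med [0.4562 0.1406 0.0501]
```

Request:
apply_moves --deltas '[{"x": 0,"y": 0,"z": -60,"wx": 0,"wy": 0,"wz": 10,"claw": 85},{"x": 393,"y": 142,"z": -100,"wx": 0,"wy": 0,"wz": 86,"claw": 85},{"x": 393,"y": 142,"z": -100,"wx": 0,"wy": 0,"wz": 86,"claw": 85},{"x": 393,"y": 142,"z": -100,"wx": 0,"wy": 0,"wz": 86,"claw": 85},{"x": 393,"y": 142,"z": -100,"wx": 0,"wy": 0,"wz": 86,"claw": 85},{"x": 393,"y": 142,"z": -100,"wx": 0,"wy": 0,"wz": 86,"claw": 85},{"x": 393,"y": 142,"z": -100,"wx": 0,"wy": 0,"wz": 86,"claw": 85},{"x": 393,"y": 142,"z": -100,"wx": 0,"wy": 0,"wz": 86,"claw": 85}]'

```text
time: 7.25
eef_pos: [0.485, 0.0971, 0.2274]
orientation: [180.0, -0.0, 16.6]
force: [0.6, -0.7, -0.2]
width: 0.995
```

```bash
python3 - <<'E'
from h import *
c=manip.capture('wrist'); rects(c,(.3,.75,.08,.42),.042,.06)
manip.capture('wrist')
st();go((.502,.144,.018),(180,0,3.7))
E
```

```text
1826 c [585. 329.] size [51. 39.] ang 76.8 z 0.0486 med [0.5775 0.3211 0.0489]
7593 c [462. 288.] size [141.  53.] ang 7.5 z 0.0489 med [0.4684 0.2866 0.049 ]
6372 c [457. 141.] size [141.  52.] ang 3.8 z 0.0491 med [0.4632 0.1411 0.0491]
{'time': np.float64(7.35), 'qpos': array([ 2.91000e+00, -1.48070e+01,  1.10034e+02,  8.20000e-02,
        8.47190e+01,  7.57710e+01]), 'eef_pos': array([0.486, 0.099, 0.228]), 'orientation': array([-1.79934e+02, -7.20000e-02,  1.71310e+01]), 'force': array([-0.494, -0.846, -1.125]), 'width': np.float64(0.997)}
delta [ 28.6 -37.6 210. ] rot [-0.1 -0.1 13.4] rows 3.4
```

Request:
apply_moves --deltas '[{"x": 28,"y": -38,"z": 20,"wx": 0,"wy": 0,"wz": 13,"claw": 85},{"x": 28,"y": -38,"z": 60,"wx": 0,"wy": 0,"wz": 13,"claw": 85},{"x": 28,"y": -38,"z": 120,"wx": 0,"wy": 0,"wz": 13,"claw": 85},{"x": 28,"y": -38,"z": 170,"wx": 0,"wy": 0,"wz": 13,"claw": 85},{"x": 28,"y": -38,"z": 205,"wx": 0,"wy": 0,"wz": 13,"claw": 85},{"x": 28,"y": -38,"z": 209,"wx": 0,"wy": 0,"wz": 13,"claw": 85},{"x": 28,"y": -38,"z": 209,"wx": 0,"wy": 0,"wz": 13,"claw": 40},{"x": 28,"y": -38,"z": 209,"wx": 0,"wy": 0,"wz": 13,"claw": 40}]'

```text
time: 8.35
eef_pos: [0.5023, 0.1401, 0.0209]
orientation: [-180.0, -0.2, 3.9]
force: [0.6, 1.5, 0.5]
width: 0.598
```

Request:
apply_moves --deltas '[{"x": 0,"y": 0,"z": 0,"wx": 0,"wy": 0,"wz": 0,"claw": 40},{"x": 0,"y": 0,"z": 0,"wx": 0,"wy": 0,"wz": 0,"claw": 40},{"x": 0,"y": 0,"z": -20,"wx": 0,"wy": 0,"wz": 0,"claw": 40},{"x": 0,"y": 0,"z": -50,"wx": 0,"wy": 0,"wz": 0,"claw": 40},{"x": 0,"y": 0,"z": -80,"wx": 0,"wy": 0,"wz": 0,"claw": 40},{"x": 0,"y": 0,"z": -110,"wx": 0,"wy": 0,"wz": 0,"claw": 40},{"x": 0,"y": 0,"z": -140,"wx": 0,"wy": 0,"wz": 0,"claw": 40},{"x": 0,"y": 0,"z": -150,"wx": 0,"wy": 0,"wz": 0,"claw": 40}]'

```text
time: 9.35
eef_pos: [0.5011, 0.14, 0.1702]
orientation: [-180.0, -0.2, 3.9]
force: [0.1, -0.3, -5.6]
width: 0.577
```

```bash
python3 - <<'E'
from h import *
st(); c=manip.capture('side'); d=manip.outline_of(c,'carton_1_mid')
for k in d: print(k['confidence'],k['uv'])
im=c['color'][80:300,150:470,::-1]; cv2.imwrite('pics/s1.png',cv2.resize(im,None,fx=2.2,fy=2.2))
E
```

```text
{'time': np.float64(9.35), 'qpos': array([ 7.41200e+00, -8.57100e+00,  1.10329e+02, -9.00000e-03,
        7.80410e+01,  9.34770e+01]), 'eef_pos': array([0.501, 0.14 , 0.17 ]), 'orientation': array([-179.997,   -0.201,    3.936]), 'force': array([ 0.117, -0.28 , -5.568]), 'width': np.float64(0.577)}
0.6 [264.4, 193.7]
```

View pics/s1.png

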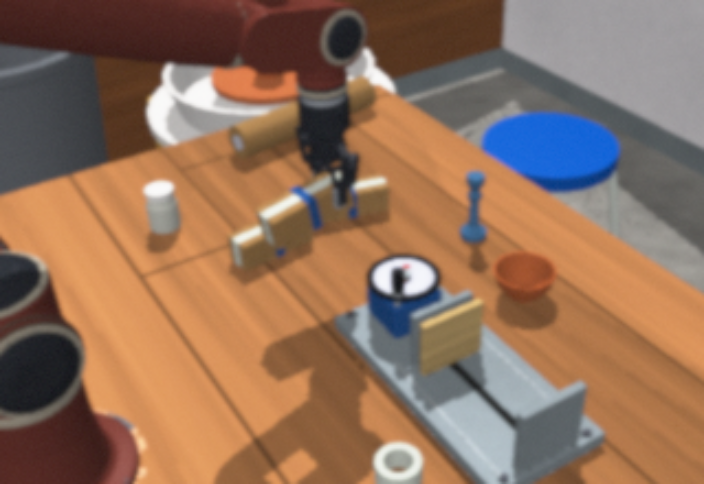

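```bash
cat >> h.py <<'E'
def tilt(c,box,zlo,zhi,yawdeg):
    """points in box: PCA-less report of z vs distance along the yaw axis"""
    W=cloud(c); P=W.reshape(-1,3); P=P[~np.isnan(P[:,0])]
    P=P[(P[:,0]>box[0])&(P[:,0]<box[1])&(P[:,1]>box[2])&(P[:,1]<box[3])&(P[:,2]>zlo)&(P[:,2]<zhi)]
    y=np.radians(yawdeg); s=P[:,:2]@[np.cos(y),np.sin(y)]
    for a in np.arange(s.min(),s.max(),.02):
        m=(s>=a)&(s<a+.02)
        if m.sum()>4: print(round(a+.01,3),m.sum(),'z max/med/min',P[m,2].max().round(3),np.median(P[m,2]).round(3),P[m,2].min().round(3))
E
python3 - <<'E'
from h import *
print(manip.state()['wrist_torque'])
for n in 'top','wrist','side':
    print(n); tilt(manip.capture(n),(.35,.6,.10,.18),.06,.22,3.7)
E
```

```text
[ 0.01383396 -0.50575817 -0.05400677]
top
0.41 176 z max/med/min 0.189 0.183 0.138
0.43 186 z max/med/min 0.19 0.185 0.141
0.45 188 z max/med/min 0.195 0.189 0.155
0.47 179 z max/med/min 0.196 0.192 0.144
0.49 10 z max/med/min 0.195 0.191 0.148
wrist
0.492 3986 z max/med/min 0.215 0.193 0.19
0.512 10280 z max/med/min 0.22 0.196 0.166
0.532 9052 z max/med/min 0.218 0.189 0.147
side
0.399 176 z max/med/min 0.184 0.166 0.129
0.419 126 z max/med/min 0.186 0.177 0.129
0.439 126 z max/med/min 0.189 0.18 0.133
0.459 123 z max/med/min 0.192 0.184 0.138
0.479 116 z max/med/min 0.194 0.185 0.137
0.499 169 z max/med/min 0.22 0.193 0.144
0.519 56 z max/med/min 0.211 0.179 0.147
0.539 7 z max/med/min 0.171 0.155 0.147
```

Request:
apply_moves --deltas '[{"x": 0,"y": 0,"z": 30,"wx": 0,"wy": 0,"wz": 0,"claw": 47},{"x": 0,"y": 0,"z": 52,"wx": 0,"wy": 0,"wz": 0,"claw": 48},{"x": 0,"y": 0,"z": 52,"wx": 0,"wy": 0,"wz": 0,"claw": 48},{"x": 0,"y": 0,"z": 52,"wx": 0,"wy": 0,"wz": 0,"claw": 48.5},{"x": 0,"y": 0,"z": 52,"wx": 0,"wy": 0,"wz": 0,"claw": 48.5}]'

```text
time: 10.22
eef_pos: [0.5013, 0.14, 0.1179]
orientation: [-180.0, -0.1, 3.9]
force: [-0.2, 1.3, -5.4]
width: 0.573
```

```bash
cat >> h.py <<'E'
def sw(yaw,box):
    s=manip.state(); print(s['eef_pos'].round(4),'w',s['width']*85.4,'tq',s['wrist_torque'].round(3),'F',s['force'].round(1))
    tilt(manip.capture('side'),box,.004,.3,yaw)
E
python3 -c "
from h import *
sw(3.7,(.35,.6,.10,.18))"
```

```text
[0.5013 0.14   0.1179] w 48.942759380451434 tq [ 0.051 -0.457  0.017] F [-0.2  1.3 -5.4]
0.398 133 z max/med/min 0.126 0.11 0.005
0.418 126 z max/med/min 0.13 0.122 0.004
0.438 122 z max/med/min 0.134 0.126 0.004
0.458 124 z max/med/min 0.139 0.132 0.004
0.478 305 z max/med/min 0.3 0.249 0.005
0.498 432 z max/med/min 0.3 0.191 0.005
0.518 157 z max/med/min 0.3 0.239 0.004
0.538 37 z max/med/min 0.299 0.258 0.102
```

Request:
apply_moves --deltas '[{"x": 0,"y": 0,"z": 0,"wx": 0,"wy": 0,"wz": 0,"claw": 49},{"x": 0,"y": 0,"z": 0,"wx": 0,"wy": 0,"wz": 0,"claw": 49},{"x": 0,"y": 0,"z": 0,"wx": 0,"wy": 0,"wz": 0,"claw": 49}]'

```text
time: 10.65
eef_pos: [0.5004, 0.1399, 0.1167]
orientation: [-180.0, -0.0, 3.9]
force: [-0.3, -0.0, -5.5]
width: 0.578
```

```bash
python3 -c "
from h import *
sw(3.7,(.35,.6,.10,.18))"
```

```text
[0.5004 0.1399 0.1167] w 49.39966335744528 tq [ 0.05  -0.487  0.005] F [-0.3 -0.  -5.5]
0.393 102 z max/med/min 0.125 0.109 0.071
0.413 124 z max/med/min 0.127 0.119 0.004
0.433 124 z max/med/min 0.132 0.123 0.075
0.453 127 z max/med/min 0.138 0.128 0.005
0.473 272 z max/med/min 0.299 0.242 0.004
0.493 437 z max/med/min 0.3 0.196 0.004
0.513 192 z max/med/min 0.299 0.222 0.095
0.533 65 z max/med/min 0.296 0.242 0.004
```

Request:
apply_moves --deltas '[{"x": 0,"y": 0,"z": 0,"wx": 0,"wy": 0,"wz": 0,"claw": 49.6},{"x": 0,"y": 0,"z": 0,"wx": 0,"wy": 0,"wz": 0,"claw": 49.6},{"x": 0,"y": 0,"z": 0,"wx": 0,"wy": 0,"wz": 0,"claw": 49.6}]'

```text
time: 11.08
eef_pos: [0.5006, 0.1399, 0.1164]
orientation: [-180.0, -0.0, 3.9]
force: [1.8, -0.4, -5.3]
width: 0.582
```

```bash
python3 -c "
from h import *
sw(3.7,(.35,.6,.10,.18))"
```

```text
[0.5006 0.1399 0.1164] w 49.68920747564677 tq [ 0.038 -0.527  0.058] F [ 1.8 -0.4 -5.3]
0.463 72 z max/med/min 0.3 0.254 0.017
0.483 473 z max/med/min 0.3 0.11 0.013
0.503 520 z max/med/min 0.3 0.15 0.006
0.523 186 z max/med/min 0.299 0.111 0.009
0.543 58 z max/med/min 0.293 0.125 0.062
```

Request:
apply_moves --deltas '[{"x": 0,"y": 0,"z": 0,"wx": 0,"wy": 0,"wz": 0,"claw": 49.3},{"x": 0,"y": 0,"z": 0,"wx": 0,"wy": 0,"wz": 0,"claw": 49.3},{"x": 0,"y": 0,"z": 0,"wx": 0,"wy": 0,"wz": 0,"claw": 40},{"x": 0,"y": 0,"z": 0,"wx": 0,"wy": 0,"wz": 0,"claw": 40}]'

```text
time: 11.62
eef_pos: [0.5003, 0.1399, 0.1166]
orientation: [180.0, 0.0, 3.9]
force: [-0.1, -0.1, -6.3]
width: 0.579
```

```bash
python3 -c "
from h import *
s=manip.state(); print(s['eef_pos'].round(4),s['wrist_torque'].round(3),s['force'].round(1))
c=manip.capture('side')
im=c['color'][80:300,150:470,::-1]; cv2.imwrite('pics/s2.png',cv2.resize(im,None,fx=2.2,fy=2.2))
W=cloud(c);m=(W[...,0]>.44)&(W[...,0]<.57)&(W[...,1]>.09)&(W[...,1]<.18)&(W[...,2]>.003)
P=W[m]
for z in np.arange(.005,.16,.015):
  q=P[(P[:,2]>=z)&(P[:,2]<z+.015)]
  if len(q)>3: print(round(z,3),len(q),'x',np.percentile(q[:,0],[3,97]).round(3),'y',np.percentile(q[:,1],[3,97]).round(3))
"
```

```text
[0.5003 0.1399 0.1166] [ 0.006 -0.085 -0.022] [-0.1 -0.1 -6.3]
0.005 28 x [0.465 0.514] y [0.11  0.155]
0.02 76 x [0.464 0.517] y [0.111 0.156]
0.035 75 x [0.469 0.52 ] y [0.111 0.158]
0.05 71 x [0.472 0.52 ] y [0.11  0.156]
0.065 78 x [0.475 0.528] y [0.111 0.161]
0.08 84 x [0.478 0.531] y [0.11  0.158]
0.095 73 x [0.481 0.534] y [0.111 0.158]
0.11 76 x [0.486 0.539] y [0.104 0.163]
0.125 80 x [0.489 0.54 ] y [0.1   0.164]
0.14 70 x [0.487 0.539] y [0.101 0.17 ]
0.155 35 x [0.485 0.506] y [0.094 0.171]
```

View pics/s2.png

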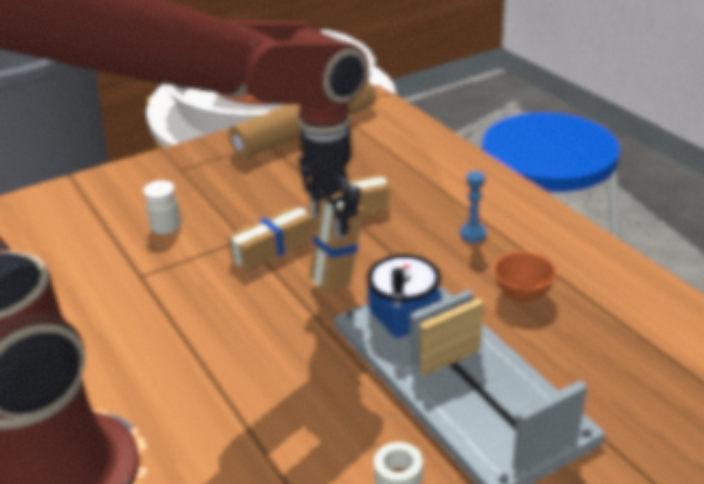

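Carton B (band at (333,248)) now hangs heavy end down, about 10° off plumb. Its −x end is the heavy one. Next I'll carry it to the bed.

Request:
apply_moves --deltas '[{"x": 0,"y": 0,"z": -60,"wx": 0,"wy": 0,"wz": 0,"claw": 40},{"x": 0,"y": 0,"z": -120,"wx": 0,"wy": 0,"wz": -10,"claw": 40},{"x": 0,"y": 0,"z": -175,"wx": 0,"wy": 0,"wz": -20,"claw": 40},{"x": 0,"y": 50,"z": -175,"wx": 0,"wy": 0,"wz": -30,"claw": 40},{"x": 0,"y": 100,"z": -175,"wx": 0,"wy": 0,"wz": -40,"claw": 40},{"x": 0,"y": 155,"z": -175,"wx": 0,"wy": 0,"wz": -50,"claw": 40},{"x": 0,"y": 210,"z": -175,"wx": 0,"wy": 0,"wz": -60,"claw": 40},{"x": 0,"y": 265,"z": -175,"wx": 0,"wy": 0,"wz": -70,"claw": 40}]'

```text
time: 12.68
eef_pos: [0.5183, -0.1247, 0.2916]
orientation: [180.0, -0.0, 74.0]
force: [1.2, 0.2, -5.3]
width: 0.575
```

```bash
python3 - <<'E'
from h import *
st(); go((.529,-.313,.29),(180,0,89))
E
```

```text
{'time': np.float64(12.675), 'qpos': array([-2.15400e+01, -1.11490e+01,  1.00922e+02,  1.70000e-02,
        9.02100e+01, -5.55600e+00]), 'eef_pos': array([ 0.518, -0.125,  0.292]), 'orientation': array([ 1.79981e+02, -1.60000e-02,  7.40160e+01]), 'force': array([ 1.209,  0.249, -5.282]), 'width': np.float64(0.575)}
delta [-178.1   62.1    1.5] rot [  0.  -0. -15.] rows 3.0
```

Request:
apply_moves --deltas '[{"x": -55,"y": 20,"z": 0,"wx": 0,"wy": 0,"wz": -8,"claw": 40},{"x": -110,"y": 40,"z": 0,"wx": 0,"wy": 0,"wz": -15,"claw": 40},{"x": -160,"y": 56,"z": 0,"wx": 0,"wy": 0,"wz": -15,"claw": 40},{"x": -178,"y": 62,"z": 10,"wx": 0,"wy": 0,"wz": -15,"claw": 40},{"x": -178,"y": 62,"z": 20,"wx": 0,"wy": 0,"wz": -15,"claw": 40},{"x": -178,"y": 62,"z": 20,"wx": 0,"wy": 0,"wz": -15,"claw": 40}]'

```text
time: 13.42
eef_pos: [0.5274, -0.3097, 0.2694]
orientation: [-179.8, -0.2, 88.7]
force: [0.0, 0.7, -5.2]
width: 0.58
```

```bash
cat >> h.py <<'E'
def prof(n,box,zlo=.03,zhi=.3,step=.015):
    c=manip.capture(n); W=cloud(c)
    P=W.reshape(-1,3); P=P[~np.isnan(P[:,0])]
    P=P[(P[:,0]>box[0])&(P[:,0]<box[1])&(P[:,1]>box[2])&(P[:,1]<box[3])]
    for z in np.arange(zlo,zhi,step):
        q=P[(P[:,2]>=z)&(P[:,2]<z+step)]
        if len(q)>5: print(round(z,3),len(q),'x',np.percentile(q[:,0],[3,97]).round(3),'y',np.percentile(q[:,1],[3,97]).round(3))
    return c
E
python3 - <<'E'
from h import *
st(); go((.529,-.313,.25),(180,0,89))
c=prof('side',(.46,.6,-.4,-.2),.125,.31); 
im=c['color'][100:340,240:560,::-1]; cv2.imwrite('pics/s3.png',cv2.resize(im,None,fx=2.2,fy=2.2))
E
```

```text
{'time': np.float64(13.425), 'qpos': array([-3.7412e+01,  4.4900e-01,  9.2170e+01,  4.1000e-02,  8.7624e+01,
       -3.6140e+01]), 'eef_pos': array([ 0.527, -0.31 ,  0.269]), 'orientation': array([-1.79828e+02, -1.76000e-01,  8.87260e+01]), 'force': array([ 2.000e-03,  6.900e-01, -5.246e+00]), 'width': np.float64(0.58)}
delta [-3.3  1.7 19.4] rot [-0.2 -0.2 -0.3] rows 0.3
0.155 27 x [0.501 0.534] y [-0.346 -0.297]
0.17 136 x [0.5   0.547] y [-0.347 -0.297]
0.185 140 x [0.5   0.548] y [-0.343 -0.293]
0.2 146 x [0.5   0.548] y [-0.34  -0.289]
0.215 137 x [0.501 0.547] y [-0.336 -0.286]
0.23 159 x [0.5   0.551] y [-0.333 -0.282]
0.245 151 x [0.501 0.548] y [-0.329 -0.279]
0.26 136 x [0.493 0.552] y [-0.326 -0.275]
0.275 146 x [0.489 0.558] y [-0.322 -0.304]
0.29 171 x [0.489 0.556] y [-0.322 -0.292]
0.305 161 x [0.471 0.579] y [-0.325 -0.301]
```

View pics/s3.png

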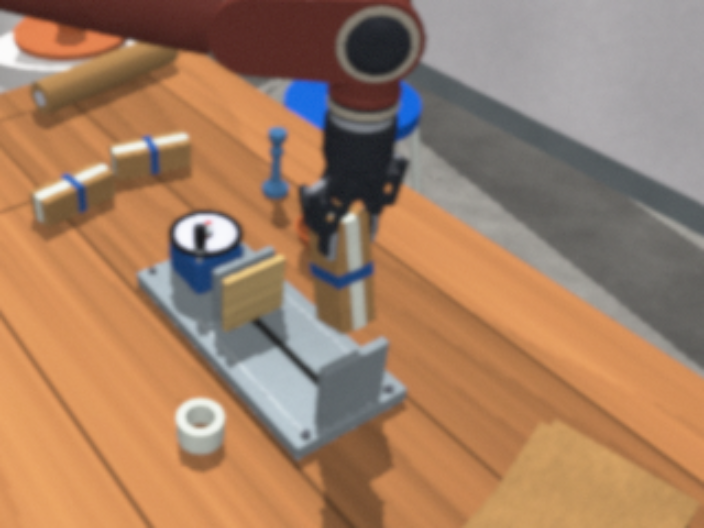

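Request:
apply_moves --deltas '[{"x": 0,"y": 0,"z": 0,"wx": 0,"wy": 6,"wz": 0,"claw": 40},{"x": 0,"y": 0,"z": 10,"wx": 0,"wy": 13,"wz": 0,"claw": 40},{"x": 0,"y": 0,"z": 10,"wx": 0,"wy": 13,"wz": 0,"claw": 40},{"x": 0,"y": 0,"z": 10,"wx": 0,"wy": 13,"wz": 0,"claw": 40}]'

```text
time: 13.98
eef_pos: [0.5283, -0.3107, 0.2622]
orientation: [180.0, -12.9, 88.7]
force: [0.7, 0.4, -5.0]
width: 0.573
```

```bash
python3 - <<'E'
from h import *
st(); s=manip.state();go((.529,-.3115,.16),s['orientation'])
c=prof('side',(.46,.6,-.4,-.2),.125,.29)
c=manip.capture('top'); print('fence'); rects(c,(.4,.65,-.36,-.31),.1,.124,5)
E
```

```text
{'time': np.float64(13.975), 'qpos': array([-41.779,   5.109,  88.682,   9.803,  94.564, -40.452]), 'eef_pos': array([ 0.528, -0.311,  0.262]), 'orientation': array([179.968, -12.874,  88.742]), 'force': array([ 0.665,  0.416, -5.03 ]), 'width': np.float64(0.573)}
delta [-23.5   0.6  99.5] rot [0. 0. 0.] rows 1.6
0.155 96 x [0.502 0.549] y [-0.326 -0.281]
0.17 115 x [0.502 0.549] y [-0.326 -0.278]
0.185 126 x [0.502 0.549] y [-0.326 -0.278]
0.2 120 x [0.502 0.549] y [-0.326 -0.278]
0.215 121 x [0.501 0.549] y [-0.326 -0.275]
0.23 136 x [0.502 0.55 ] y [-0.326 -0.279]
0.245 110 x [0.502 0.55 ] y [-0.324 -0.274]
0.26 122 x [0.49  0.556] y [-0.325 -0.28 ]
0.275 115 x [0.489 0.555] y [-0.329 -0.313]
fence
97 c [ 493. -339.] size [16. 29.] ang 88.0 z 0.1169 med [ 0.4926 -0.3352  0.1197]
```

Request:
apply_moves --deltas '[{"x": -9,"y": 0,"z": 39,"wx": 0,"wy": 0,"wz": 0,"claw": 40},{"x": -18,"y": 0,"z": 78,"wx": 0,"wy": 0,"wz": 0,"claw": 40},{"x": -25,"y": 0,"z": 107,"wx": 0,"wy": 0,"wz": 0,"claw": 40},{"x": -27,"y": 0,"z": 117,"wx": 0,"wy": 0,"wz": 0,"claw": 40},{"x": -27,"y": 0,"z": 119,"wx": 0,"wy": 0,"wz": 0,"claw": 40},{"x": -27,"y": 0,"z": 119,"wx": 0,"wy": 0,"wz": 0,"claw": 40}]'

```text
time: 14.82
eef_pos: [0.529, -0.3115, 0.1416]
orientation: [179.9, -12.9, 88.7]
force: [-0.2, 0.4, -4.8]
width: 0.575
```

```bash
python3 - <<'E'
from h import *
st(); print(manip.state()['force'])
c=prof('side',(.46,.6,-.4,-.2),.03,.17)
E
```

```text
{'time': np.float64(14.825), 'qpos': array([-41.823,  10.365,  94.723,   9.914,  83.351, -42.41 ]), 'eef_pos': array([ 0.529, -0.311,  0.142]), 'orientation': array([179.852, -12.876,  88.725]), 'force': array([-0.154,  0.363, -4.787]), 'width': np.float64(0.575)}
[-0.1544451   0.36307332 -4.78653384]
0.03 122 x [0.477 0.57 ] y [-0.351 -0.287]
0.045 147 x [0.476 0.571] y [-0.351 -0.28 ]
0.06 136 x [0.476 0.572] y [-0.351 -0.28 ]
0.075 153 x [0.476 0.569] y [-0.351 -0.281]
0.09 159 x [0.477 0.571] y [-0.351 -0.278]
0.105 264 x [0.477 0.57 ] y [-0.351 -0.282]
0.12 204 x [0.483 0.568] y [-0.349 -0.279]
0.135 88 x [0.491 0.554] y [-0.326 -0.283]
0.15 87 x [0.49  0.557] y [-0.328 -0.318]
0.165 84 x [0.491 0.559] y [-0.334 -0.275]
```

Not touching the bed yet, so I'll lower it in small steps.

Request:
apply_moves --deltas '[{"x": -0.5,"y": 0,"z": 2,"wx": 0,"wy": 0,"wz": 0,"claw": 40},{"x": -1,"y": 0,"z": 4,"wx": 0,"wy": 0,"wz": 0,"claw": 40},{"x": -1,"y": 0,"z": 4,"wx": 0,"wy": 0,"wz": 0,"claw": 40}]'

```text
time: 15.25
eef_pos: [0.5278, -0.3109, 0.1352]
orientation: [-180.0, -13.0, 88.7]
force: [0.3, -0.4, -5.4]
width: 0.575
```

Request:
apply_moves --deltas '[{"x": -0.3,"y": 0,"z": 1.5,"wx": 0,"wy": 0,"wz": 0,"claw": 40},{"x": -0.3,"y": 0,"z": 1.5,"wx": 0,"wy": 0,"wz": 0,"claw": 40}]'

```text
time: 15.5
eef_pos: [0.5279, -0.3109, 0.1337]
orientation: [-180.0, -13.0, 88.7]
force: [-0.4, 1.0, -6.5]
width: 0.579
```

Request:
apply_moves --deltas '[{"x": -0.5,"y": 0,"z": 2,"wx": 0,"wy": 0,"wz": 0,"claw": 40},{"x": -0.5,"y": 0,"z": 2,"wx": 0,"wy": 0,"wz": 0,"claw": 40}]'

```text
time: 15.75
eef_pos: [0.5279, -0.3108, 0.1315]
orientation: [-180.0, -13.0, 88.7]
force: [-0.2, -0.4, -4.6]
width: 0.576
```

Request:
apply_moves --deltas '[{"x": -0.5,"y": 0,"z": 2,"wx": 0,"wy": 0,"wz": 0,"claw": 40},{"x": -0.5,"y": 0,"z": 2,"wx": 0,"wy": 0,"wz": 0,"claw": 40}]'

```text
time: 16.0
eef_pos: [0.5279, -0.3109, 0.1295]
orientation: [-180.0, -13.0, 88.7]
force: [-0.3, 0.4, -4.8]
width: 0.574
```

```bash
python3 - <<'E'
from h import *
c=manip.capture('top'); rects(c,(.47,.6,-.33,-.25),.125,.175,10)
c=manip.capture('wrist');W=cloud(c);save(c,'w2')
m=(W[...,0]>.48)&(W[...,0]<.58)&(W[...,1]>-.34)&(W[...,1]<-.25)
print(np.histogram(W[m][:,2],bins=np.arange(.01,.2,.01)))
E
```

```text
629 c [ 530. -296.] size [52. 86.] ang 89.4 z 0.1591 med [ 0.5286 -0.2957  0.1632]
(array([  211,  2675,     0,     0,     0,     0,     0,     0,     0,
           0,     8,   135,   186,   404,   567, 19722,  6800,  2881]), array([0.01, 0.02, 0.03, 0.04, 0.05, 0.06, 0.07, 0.08, 0.09, 0.1 , 0.11,
       0.12, 0.13, 0.14, 0.15, 0.16, 0.17, 0.18, 0.19]))
```

Request:
apply_moves --deltas '[{"x": -0.3,"y": 0,"z": 1.5,"wx": 0,"wy": 0,"wz": 0,"claw": 40},{"x": -0.3,"y": 0,"z": 1.5,"wx": 0,"wy": 0,"wz": 0,"claw": 40}]'

```text
time: 16.35
eef_pos: [0.5279, -0.3109, 0.1281]
orientation: [-180.0, -13.0, 88.7]
force: [-0.5, 0.3, -5.7]
width: 0.577
```

Request:
apply_moves --deltas '[{"x": -0.3,"y": 0,"z": 1.5,"wx": 0,"wy": 0,"wz": 0,"claw": 40},{"x": -0.3,"y": 0,"z": 1.5,"wx": 0,"wy": 0,"wz": 0,"claw": 40}]'

```text
time: 16.6
eef_pos: [0.5281, -0.3112, 0.1278]
orientation: [180.0, -13.0, 88.7]
force: [-2.6, 0.6, 0.4]
width: 0.579
```

Request:
apply_moves --deltas '[{"x": 0,"y": 0,"z": 0,"wx": 0,"wy": 0,"wz": 0,"claw": 52},{"x": 0,"y": 0,"z": 0,"wx": 0,"wy": 0,"wz": 0,"claw": 60},{"x": 0,"y": 0,"z": 0,"wx": 0,"wy": 0,"wz": 0,"claw": 75},{"x": 0,"y": 0,"z": 0,"wx": 0,"wy": 0,"wz": 0,"claw": 80},{"x": 0,"y": 0,"z": -40,"wx": 0,"wy": 0,"wz": 0,"claw": 85},{"x": 0,"y": 0,"z": -90,"wx": 0,"wy": 0,"wz": 0,"claw": 85},{"x": 0,"y": 0,"z": -140,"wx": 0,"wy": 0,"wz": 0,"claw": 85},{"x": 0,"y": 0,"z": -150,"wx": 0,"wy": -13,"wz": 0,"claw": 85}]'

```text
time: 17.6
eef_pos: [0.5281, -0.3487, 0.2774]
orientation: [179.7, -1.7, 88.5]
force: [0.4, 0.9, -0.3]
width: 0.994
```

```bash
python3 - <<'E'
from h import *
st()
c=manip.capture('wrist')
rects(c,(.4,.65,-.4,-.1),.15,.18,50); 
print('fence');rects(c,(.4,.65,-.4,-.1),.1,.13,50)
c=prof('side',(.48,.6,-.33,-.2),.03,.17)
c=manip.capture('top')
print('cartons');rects(c,(.3,.75,.08,.42),.042,.06)
E
```

```text
{'time': np.float64(17.6), 'qpos': array([-40.839,   3.37 ,  88.441,   1.541,  89.057, -39.334]), 'eef_pos': array([ 0.528, -0.349,  0.277]), 'orientation': array([179.695,  -1.742,  88.463]), 'force': array([ 0.396,  0.936, -0.275]), 'width': np.float64(0.994)}
4017 c [ 530. -299.] size [50. 50.] ang 88.5 z 0.161 med [ 0.5299 -0.2976  0.161 ]
fence
1861 c [ 529. -340.] size [ 15. 100.] ang 89.0 z 0.119 med [ 0.529  -0.3386  0.1204]
0.03 31 x [0.502 0.505] y [-0.309 -0.276]
0.045 32 x [0.502 0.505] y [-0.307 -0.277]
0.06 26 x [0.502 0.505] y [-0.305 -0.277]
0.075 31 x [0.501 0.504] y [-0.309 -0.278]
0.09 51 x [0.5   0.507] y [-0.323 -0.277]
0.105 99 x [0.502 0.547] y [-0.326 -0.279]
0.12 105 x [0.502 0.549] y [-0.327 -0.279]
0.135 109 x [0.502 0.547] y [-0.326 -0.278]
0.15 321 x [0.502 0.551] y [-0.326 -0.278]
cartons
933 c [634. 318.] size [ 53. 141.] ang 75.8 z 0.0504 med [0.6333 0.3173 0.0505]
967 c [462. 288.] size [140.  52.] ang 6.4 z 0.0502 med [0.4605 0.2877 0.0503]
```

Request:
apply_moves --deltas '[{"x": 60,"y": 0,"z": 0,"wx": 0,"wy": 0,"wz": 0,"claw": 85},{"x": 120,"y": -5,"z": 0,"wx": 0,"wy": 0,"wz": 10,"claw": 85},{"x": 180,"y": -10,"z": 0,"wx": 0,"wy": 0,"wz": 20,"claw": 85},{"x": 240,"y": -15,"z": 0,"wx": 0,"wy": 0,"wz": 30,"claw": 85},{"x": 300,"y": -20,"z": 0,"wx": 0,"wy": 0,"wz": 40,"claw": 85},{"x": 360,"y": -25,"z": 0,"wx": 0,"wy": 0,"wz": 50,"claw": 85},{"x": 420,"y": -30,"z": 0,"wx": 0,"wy": 0,"wz": 60,"claw": 85},{"x": 480,"y": -35,"z": 0,"wx": 0,"wy": 0,"wz": 70,"claw": 85}]'

```text
time: 18.75
eef_pos: [0.5037, 0.1228, 0.2893]
orientation: [-177.7, -0.6, 20.1]
force: [0.2, 0.9, -0.3]
width: 0.995
```

```bash
python3 - <<'E'
from h import *
c=manip.capture('wrist'); rects(c,(.3,.75,.08,.42),.042,.06)
c=manip.capture('top'); rects(c,(.3,.75,.08,.42),.042,.06)
st();go((.506,.2935,.019),(180,0,7))
E
```

```text
3319 c [608. 323.] size [51. 87.] ang 75.4 z 0.0488 med [0.6014 0.3209 0.049 ]
4842 c [462. 288.] size [141.  53.] ang 8.3 z 0.0489 med [0.4675 0.2869 0.049 ]
933 c [634. 318.] size [ 52. 141.] ang 76.2 z 0.0504 med [0.6335 0.317  0.0504]
904 c [462. 289.] size [140.  51.] ang 6.8 z 0.0502 med [0.4603 0.29   0.0502]
{'time': np.float64(18.85), 'qpos': array([  4.464, -13.384, 103.032,   2.426,  90.385,  73.823]), 'eef_pos': array([0.503, 0.125, 0.29 ]), 'orientation': array([-177.661,   -0.645,   20.643]), 'force': array([-0.215, -0.517,  0.308]), 'width': np.float64(0.994)}
delta [  58.7 -145.3  277.5] rot [-2.4 -0.4 13.7] rows 5.1
```

Request:
apply_moves --deltas '[{"x": 20,"y": -50,"z": 40,"wx": -2.4,"wy": 0,"wz": 10,"claw": 85},{"x": 40,"y": -100,"z": 80,"wx": -2.4,"wy": 0,"wz": 13.5,"claw": 85},{"x": 58,"y": -145,"z": 120,"wx": -2.4,"wy": 0,"wz": 13.5,"claw": 85},{"x": 58,"y": -145,"z": 180,"wx": -2.4,"wy": 0,"wz": 13.5,"claw": 85},{"x": 58,"y": -145,"z": 220,"wx": -2.4,"wy": 0,"wz": 13.5,"claw": 85},{"x": 58,"y": -145,"z": 220,"wx": -2.4,"wy": 0,"wz": 13.5,"claw": 85}]'

```text
time: 19.6
eef_pos: [0.5045, 0.2834, 0.071]
orientation: [179.7, 0.2, 6.9]
force: [-0.5, -0.4, 0.4]
width: 0.998
```

```bash
python3 - <<'E'
from h import *
c=manip.capture('wrist'); rects(c,(.3,.75,.08,.42),.042,.06)
st();go((.506,.2935,.019),(180,0,7))
E
```

```text
13987 c [598. 326.] size [51. 65.] ang 76.0 z 0.049 med [0.5942 0.3251 0.049 ]
13635 c [485. 291.] size [95. 52.] ang 6.4 z 0.0491 med [0.4916 0.2914 0.0492]
{'time': np.float64(19.65), 'qpos': array([ 22.074,   6.12 , 105.706,  -0.296,  68.015, 105.301]), 'eef_pos': array([0.507, 0.284, 0.075]), 'orientation': array([179.777,  -0.226,   6.883]), 'force': array([0.343, 0.678, 0.268]), 'width': np.float64(0.995)}
delta [-0.3 -9.5 55.8] rot [ 0.2 -0.2 -0.1] rows 0.9
```

Request:
apply_moves --deltas '[{"x": 0,"y": -9,"z": 0,"wx": 0,"wy": 0,"wz": 0,"claw": 85},{"x": 0,"y": -9,"z": 30,"wx": 0,"wy": 0,"wz": 0,"claw": 85},{"x": 0,"y": -9,"z": 55,"wx": 0,"wy": 0,"wz": 0,"claw": 85},{"x": 0,"y": -9,"z": 55,"wx": 0,"wy": 0,"wz": 0,"claw": 40},{"x": 0,"y": -9,"z": 55,"wx": 0,"wy": 0,"wz": 0,"claw": 40},{"x": 0,"y": -9,"z": 55,"wx": 0,"wy": 0,"wz": 0,"claw": 40},{"x": 0,"y": -9,"z": 35,"wx": 0,"wy": 0,"wz": 0,"claw": 40},{"x": 0,"y": -9,"z": 5,"wx": 0,"wy": 0,"wz": 0,"claw": 40}]'

```text
time: 20.65
eef_pos: [0.5056, 0.2942, 0.0717]
orientation: [179.8, -0.3, 6.9]
force: [0.7, 0.2, -5.6]
width: 0.576
```

Request:
apply_moves --deltas '[{"x": 0,"y": 0,"z": -25,"wx": 0,"wy": 0,"wz": 0,"claw": 40},{"x": 0,"y": 0,"z": -40,"wx": 0,"wy": 0,"wz": 0,"claw": 40},{"x": 0,"y": 0,"z": -50,"wx": 0,"wy": 0,"wz": 0,"claw": 40},{"x": 0,"y": 0,"z": -50,"wx": 0,"wy": 0,"wz": 0,"claw": 40},{"x": 0,"y": 0,"z": -50,"wx": 0,"wy": 0,"wz": 0,"claw": 40}]'

```text
time: 21.28
eef_pos: [0.5062, 0.2946, 0.1212]
orientation: [179.8, -0.5, 6.9]
force: [0.6, -0.6, -6.4]
width: 0.574
```

```bash
python3 -c "
from h import *
sw(7,(.35,.6,.24,.345))"
```

```text
[0.5062 0.2946 0.1212] w 49.00130514240862 tq [-0.032  0.042 -0.056] F [ 0.6 -0.6 -6.4]
0.414 105 z max/med/min 0.148 0.125 0.004
0.434 100 z max/med/min 0.15 0.138 0.008
0.454 99 z max/med/min 0.148 0.138 0.094
0.474 101 z max/med/min 0.149 0.136 0.004
0.494 153 z max/med/min 0.298 0.146 0.005
0.514 282 z max/med/min 0.299 0.217 0.004
0.534 401 z max/med/min 0.3 0.195 0.004
0.554 83 z max/med/min 0.299 0.241 0.004
0.574 10 z max/med/min 0.288 0.27 0.004
0.594 55 z max/med/min 0.054 0.03 0.006
0.614 86 z max/med/min 0.055 0.04 0.004
0.634 35 z max/med/min 0.054 0.045 0.007
```

Request:
apply_moves --deltas '[{"x": 0,"y": 0,"z": 50,"wx": 0,"wy": 0,"wz": 0,"claw": 40},{"x": 0,"y": 0,"z": 90,"wx": 0,"wy": 0,"wz": 0,"claw": 40},{"x": 0,"y": 0,"z": 100,"wx": 0,"wy": 0,"wz": 0,"claw": 40},{"x": 0,"y": 0,"z": 101,"wx": 0,"wy": 0,"wz": 0,"claw": 40},{"x": 0,"y": 0,"z": 101,"wx": 0,"wy": 0,"wz": 0,"claw": 60},{"x": 0,"y": 0,"z": 101,"wx": 0,"wy": 0,"wz": 0,"claw": 85},{"x": 0,"y": 0,"z": 70,"wx": 0,"wy": 0,"wz": 0,"claw": 85},{"x": -20,"y": 0,"z": 30,"wx": 0,"wy": 0,"wz": 0,"claw": 85}]'

```text
time: 22.32
eef_pos: [0.4876, 0.2922, 0.0924]
orientation: [179.8, -0.5, 6.9]
force: [0.7, 0.3, 0.5]
width: 0.996
```

Request:
apply_moves --deltas '[{"x": -50,"y": 0,"z": -50,"wx": 0,"wy": 0,"wz": 0,"claw": 85},{"x": -70,"y": 0,"z": -50,"wx": 0,"wy": 0,"wz": 0,"claw": 85},{"x": -70,"y": 0,"z": -50,"wx": 0,"wy": 0,"wz": 0,"claw": 85}]'

```text
time: 22.7
eef_pos: [0.417, 0.2844, 0.1426]
orientation: [179.9, -0.7, 7.0]
force: [1.0, -0.2, -0.4]
width: 0.994
```

```bash
python3 -c "
from h import *
c=manip.capture('wrist'); rects(c,(.3,.75,.08,.42),.042,.06)
c=manip.capture('top'); rects(c,(.3,.75,.08,.42),.042,.06)
st();go((.417,.2825,.018),(180,0,7))
"
```

```text
13517 c [461. 289.] size [141.  52.] ang 6.7 z 0.0491 med [0.4686 0.2898 0.0491]
934 c [634. 318.] size [ 53. 141.] ang 75.8 z 0.0502 med [0.6334 0.3173 0.0503]
578 c [483. 292.] size [97. 51.] ang 8.3 z 0.0504 med [0.4877 0.2884 0.0505]
44 c [399. 270.] size [13. 27.] ang 7.9 z 0.0488 med [0.3982 0.2664 0.049 ]
{'time': np.float64(22.8), 'qpos': array([ 25.965,  -9.294, 113.847,  -0.358,  74.898, 109.14 ]), 'eef_pos': array([0.418, 0.284, 0.141]), 'orientation': array([179.852,  -0.632,   6.918]), 'force': array([-0.069,  0.285, -1.204]), 'width': np.float64(1.0)}
delta [ -2.3   1.2 123.4] rot [ 0.1 -0.6 -0.1] rows 2.0
```

Request:
apply_moves --deltas '[{"x": -2,"y": 0,"z": 50,"wx": 0,"wy": 0,"wz": 0,"claw": 85},{"x": -2,"y": 0,"z": 100,"wx": 0,"wy": 0,"wz": 0,"claw": 85},{"x": -2,"y": 0,"z": 122,"wx": 0,"wy": 0,"wz": 0,"claw": 85},{"x": -2,"y": 0,"z": 122,"wx": 0,"wy": 0,"wz": 0,"claw": 40},{"x": -2,"y": 0,"z": 122,"wx": 0,"wy": 0,"wz": 0,"claw": 40},{"x": -2,"y": 0,"z": 122,"wx": 0,"wy": 0,"wz": 0,"claw": 40},{"x": -2,"y": 0,"z": 90,"wx": 0,"wy": 0,"wz": 0,"claw": 40},{"x": -2,"y": 0,"z": 50,"wx": 0,"wy": 0,"wz": 0,"claw": 40}]'

```text
time: 23.8
eef_pos: [0.4139, 0.2829, 0.0905]
orientation: [179.8, -0.3, 6.9]
force: [0.6, -0.1, -5.7]
width: 0.573
```

Request:
apply_moves --deltas '[{"x": 0,"y": 0,"z": -20,"wx": 0,"wy": 0,"wz": 0,"claw": 40},{"x": 0,"y": 0,"z": -26,"wx": 0,"wy": 0,"wz": 0,"claw": 48.5},{"x": 0,"y": 0,"z": -26,"wx": 0,"wy": 0,"wz": 0,"claw": 49},{"x": 0,"y": 0,"z": -26,"wx": 0,"wy": 0,"wz": 0,"claw": 49.5},{"x": 0,"y": 0,"z": -26,"wx": 0,"wy": 0,"wz": 0,"claw": 49.6}]'

```text
time: 24.42
eef_pos: [0.4154, 0.2836, 0.1165]
orientation: [179.8, -0.5, 6.9]
force: [1.3, 0.1, -5.7]
width: 0.583
```

```bash
python3 -c "
from h import *
sw(7,(.35,.6,.24,.345))"
```

```text
[0.4154 0.2836 0.1165] w 49.77966194668499 tq [-0.021  0.153  0.018] F [ 1.3  0.1 -5.7]
0.411 247 z max/med/min 0.3 0.245 0.004
0.431 450 z max/med/min 0.3 0.193 0.096
0.451 194 z max/med/min 0.299 0.222 0.071
0.471 114 z max/med/min 0.299 0.114 0.059
0.491 78 z max/med/min 0.117 0.084 0.045
0.511 69 z max/med/min 0.103 0.074 0.036
0.531 33 z max/med/min 0.087 0.073 0.046
0.591 43 z max/med/min 0.054 0.03 0.005
0.611 80 z max/med/min 0.053 0.039 0.004
0.631 50 z max/med/min 0.053 0.046 0.007
```

Request:
apply_moves --deltas '[{"x": 0,"y": 0,"z": 0,"wx": 0,"wy": 0,"wz": 0,"claw": 49.6},{"x": 0,"y": 0,"z": 0,"wx": 0,"wy": 0,"wz": 0,"claw": 49.6},{"x": 0,"y": 0,"z": 0,"wx": 0,"wy": 0,"wz": 0,"claw": 40},{"x": 0,"y": 0,"z": 0,"wx": 0,"wy": 0,"wz": 0,"claw": 40}]'

```text
time: 24.98
eef_pos: [0.416, 0.284, 0.1178]
orientation: [179.9, -0.6, 6.9]
force: [0.3, -0.6, -4.6]
width: 0.577
```

```bash
python3 -c "
from h import *
st(); print(manip.state()['wrist_torque'])
prof('side',(.36,.55,.24,.345),.004,.16)"
```

```text
{'time': np.float64(24.975), 'qpos': array([ 26.031,  -7.945, 115.068,  -0.358,  72.315, 109.229]), 'eef_pos': array([0.416, 0.284, 0.118]), 'orientation': array([179.862,  -0.644,   6.911]), 'force': array([ 0.338, -0.624, -4.598]), 'width': np.float64(0.577)}
[-0.07652894  0.05995716 -0.02170704]
0.004 11 x [0.364 0.53 ] y [0.256 0.309]
0.019 41 x [0.409 0.461] y [0.256 0.302]
0.034 48 x [0.403 0.457] y [0.255 0.294]
0.049 57 x [0.399 0.454] y [0.255 0.292]
0.064 53 x [0.391 0.448] y [0.254 0.294]
0.079 59 x [0.387 0.442] y [0.252 0.292]
0.094 55 x [0.382 0.439] y [0.252 0.295]
0.109 50 x [0.378 0.429] y [0.249 0.29 ]
0.124 66 x [0.371 0.423] y [0.243 0.292]
0.139 118 x [0.369 0.422] y [0.244 0.302]
0.154 72 x [0.396 0.415] y [0.245 0.329]
```

Request:
apply_moves --deltas '[{"x": 0,"y": 0,"z": -60,"wx": 0,"wy": 0,"wz": 0,"claw": 40},{"x": 0,"y": 0,"z": -120,"wx": 0,"wy": 0,"wz": -8,"claw": 40},{"x": 0,"y": 30,"z": -172,"wx": 0,"wy": 0,"wz": -18,"claw": 40},{"x": 5,"y": 85,"z": -172,"wx": 0,"wy": 0,"wz": -28,"claw": 40},{"x": 10,"y": 140,"z": -172,"wx": 0,"wy": 0,"wz": -38,"claw": 40},{"x": 15,"y": 195,"z": -172,"wx": 0,"wy": 0,"wz": -48,"claw": 40},{"x": 20,"y": 250,"z": -172,"wx": 0,"wy": 0,"wz": -58,"claw": 40},{"x": 25,"y": 305,"z": -172,"wx": 0,"wy": 0,"wz": -68,"claw": 40}]'

```text
time: 26.02
eef_pos: [0.4736, -0.0056, 0.2908]
orientation: [179.3, -0.1, 71.7]
force: [1.2, 0.5, -5.4]
width: 0.583
```

```bash
python3 - <<'E'
from h import *
st(); go((.5295,-.229,.29),(180,0,89))
E
```

```text
{'time': np.float64(26.025), 'qpos': array([-9.70700e+00, -2.03440e+01,  1.08452e+02,  2.90000e-02,
        9.11930e+01,  8.60400e+00]), 'eef_pos': array([ 0.474, -0.006,  0.291]), 'orientation': array([ 1.79313e+02, -1.33000e-01,  7.16900e+01]), 'force': array([ 1.209,  0.48 , -5.358]), 'width': np.float64(0.583)}
delta [-194.5  123.2    1.8] rot [  0.7  -0.  -17.3] rows 3.7
```

Request:
apply_moves --deltas '[{"x": -50,"y": 30,"z": 0,"wx": 0,"wy": 0,"wz": -8,"claw": 40},{"x": -100,"y": 62,"z": 0,"wx": 0,"wy": 0,"wz": -15,"claw": 40},{"x": -150,"y": 95,"z": 0,"wx": 0,"wy": 0,"wz": -15,"claw": 40},{"x": -185,"y": 118,"z": 0,"wx": 0,"wy": 0,"wz": -15,"claw": 40},{"x": -193,"y": 123,"z": 10,"wx": 0,"wy": 0,"wz": -15,"claw": 40},{"x": -193,"y": 123,"z": 10,"wx": 0,"wy": 0,"wz": -15,"claw": 40}]'

```text
time: 26.78
eef_pos: [0.5278, -0.2258, 0.2796]
orientation: [179.6, -0.1, 86.3]
force: [-0.3, 0.2, -6.0]
width: 0.577
```

Request:
apply_moves --deltas '[{"x": 0,"y": 0,"z": 0,"wx": 0,"wy": -10,"wz": 0,"claw": 40},{"x": 0,"y": 0,"z": 0,"wx": 0,"wy": -20,"wz": 0,"claw": 40},{"x": 0,"y": 0,"z": 0,"wx": 0,"wy": -20,"wz": 0,"claw": 40},{"x": 0,"y": 0,"z": 0,"wx": 0,"wy": -20,"wz": 0,"claw": 40}]'

```text
time: 27.28
eef_pos: [0.5285, -0.2251, 0.2816]
orientation: [179.3, 19.9, 86.2]
force: [0.6, 0.2, -5.0]
width: 0.576
```

```bash
python3 - <<'E'
from h import *
st(); s=manip.state();print(s['wrist_torque']);go((.5295,-.229,.18),s['orientation'])
c=prof('side',(.46,.6,-.32,-.15),.155,.31); save(c,'s4')
im=c['color'][100:340,240:560,::-1]; cv2.imwrite('pics/s4.png',cv2.resize(im,None,fx=2.2,fy=2.2))
E
```

```text
{'time': np.float64(27.275), 'qpos': array([-21.819,  -8.395, 100.963, -18.887,  80.89 , -16.198]), 'eef_pos': array([ 0.529, -0.225,  0.282]), 'orientation': array([179.328,  19.874,  86.203]), 'force': array([ 0.589,  0.183, -5.002]), 'width': np.float64(0.576)}
[ 0.50790245 -0.01260258  0.02487687]
delta [31.   0.1 96.8] rot [0. 0. 0.] rows 1.6
0.155 230 x [0.503 0.551] y [-0.318 -0.277]
0.17 15 x [0.503 0.547] y [-0.265 -0.236]
0.185 109 x [0.502 0.548] y [-0.267 -0.215]
0.2 114 x [0.501 0.548] y [-0.266 -0.219]
0.215 116 x [0.501 0.548] y [-0.266 -0.218]
0.23 111 x [0.501 0.549] y [-0.266 -0.22 ]
0.245 133 x [0.5   0.551] y [-0.265 -0.213]
0.26 118 x [0.501 0.547] y [-0.265 -0.219]
0.275 136 x [0.491 0.548] y [-0.264 -0.218]
0.29 155 x [0.49  0.547] y [-0.264 -0.214]
0.305 175 x [0.488 0.557] y [-0.264 -0.205]
```

View pics/s4.png

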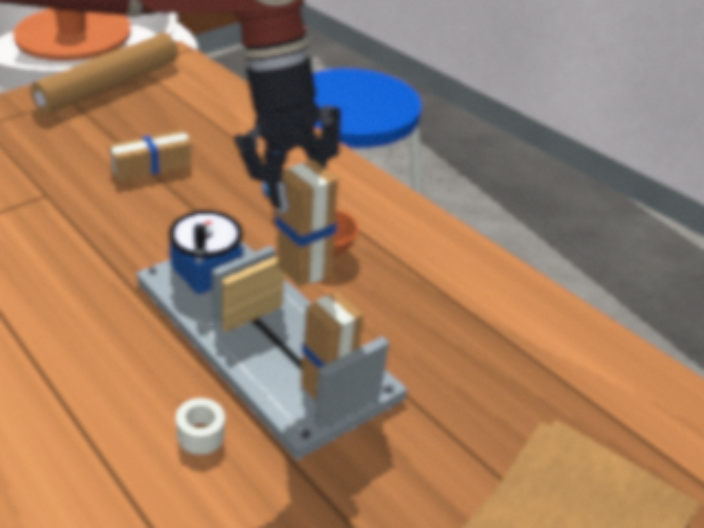

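Request:
apply_moves --deltas '[{"x": 6,"y": 1,"z": 19,"wx": -0.8,"wy": 0,"wz": -2.6,"claw": 40},{"x": 15,"y": 1,"z": 48,"wx": -0.8,"wy": 0,"wz": -2.6,"claw": 40},{"x": 27,"y": 1,"z": 86,"wx": -0.8,"wy": 0,"wz": -2.6,"claw": 40},{"x": 37,"y": 1,"z": 115,"wx": -0.8,"wy": 0,"wz": -2.6,"claw": 40},{"x": 43,"y": 1,"z": 133,"wx": -0.8,"wy": 0,"wz": -2.6,"claw": 40},{"x": 43,"y": 1,"z": 133,"wx": -0.8,"wy": 0,"wz": -2.6,"claw": 40}]'

```text
time: 28.08
eef_pos: [0.5297, -0.2316, 0.1402]
orientation: [179.7, 20.0, 88.9]
force: [-0.0, -0.4, -4.1]
width: 0.579
```

```bash
python3 - <<'E'
from h import *
st()
c=prof('side',(.46,.6,-.27,-.2),.05,.19)
c=manip.capture('wrist');W=cloud(c)
m=(W[...,0]>.48)&(W[...,0]<.58)&(W[...,1]>-.34)&(W[...,1]<-.2)&(W[...,2]>.14)
print(np.histogram(W[m][:,2],bins=np.arange(.14,.2,.004)))
E
```

```text
{'time': np.float64(28.075), 'qpos': array([-22.476,  -1.753, 108.644, -20.127,  66.591, -14.429]), 'eef_pos': array([ 0.53 , -0.232,  0.14 ]), 'orientation': array([179.671,  19.96 ,  88.903]), 'force': array([-0.027, -0.446, -4.137]), 'width': np.float64(0.579)}
0.05 46 x [0.502 0.507] y [-0.269 -0.222]
0.065 45 x [0.502 0.506] y [-0.268 -0.221]
0.08 47 x [0.502 0.506] y [-0.268 -0.22 ]
0.095 42 x [0.502 0.509] y [-0.269 -0.22 ]
0.11 55 x [0.502 0.509] y [-0.269 -0.221]
0.125 40 x [0.498 0.507] y [-0.269 -0.232]
0.14 74 x [0.491 0.531] y [-0.268 -0.225]
0.155 124 x [0.491 0.548] y [-0.27 -0.22]
0.17 363 x [0.487 0.564] y [-0.269 -0.207]
0.185 168 x [0.47  0.586] y [-0.23  -0.203]
(array([ 832,  948, 1018, 1119, 1243, 1288, 1374, 1697, 2017, 2500, 4850,
       2506, 2099,  763]), array([0.14 , 0.144, 0.148, 0.152, 0.156, 0.16 , 0.164, 0.168, 0.172,
       0.176, 0.18 , 0.184, 0.188, 0.192, 0.196]))
```

Request:
apply_moves --deltas '[{"x": 3,"y": 0,"z": 2,"wx": 0,"wy": 0,"wz": 0,"claw": 40},{"x": 4,"y": 0,"z": 5,"wx": 0,"wy": 0,"wz": 0,"claw": 40},{"x": 4,"y": 0,"z": 5,"wx": 0,"wy": 0,"wz": 0,"claw": 40}]'

```text
time: 28.55
eef_pos: [0.5307, -0.2291, 0.1357]
orientation: [179.5, 20.1, 88.9]
force: [-0.2, -0.3, -4.9]
width: 0.575
```

Request:
apply_moves --deltas '[{"x": 0.7,"y": 0,"z": 2,"wx": 0,"wy": 0,"wz": 0,"claw": 40},{"x": 0.7,"y": 0,"z": 2,"wx": 0,"wy": 0,"wz": 0,"claw": 40}]'

```text
time: 28.8
eef_pos: [0.5306, -0.2293, 0.1333]
orientation: [179.5, 20.0, 88.9]
force: [-0.7, -0.3, -5.8]
width: 0.577
```

Request:
apply_moves --deltas '[{"x": 0.7,"y": 0,"z": 2,"wx": 0,"wy": 0,"wz": 0,"claw": 40},{"x": 0.7,"y": 0,"z": 2,"wx": 0,"wy": 0,"wz": 0,"claw": 40}]'

```text
time: 29.05
eef_pos: [0.5306, -0.2293, 0.1311]
orientation: [179.5, 20.0, 88.9]
force: [0.0, 0.1, -5.1]
width: 0.577
```

Request:
apply_moves --deltas '[{"x": 0.7,"y": 0,"z": 2,"wx": 0,"wy": 0,"wz": 0,"claw": 40},{"x": 0.7,"y": 0,"z": 2,"wx": 0,"wy": 0,"wz": 0,"claw": 40}]'

```text
time: 29.3
eef_pos: [0.5306, -0.2294, 0.1291]
orientation: [179.5, 20.0, 88.9]
force: [0.6, 0.1, -5.2]
width: 0.579
```

Request:
apply_moves --deltas '[{"x": 0.5,"y": 0,"z": 1.5,"wx": 0,"wy": 0,"wz": 0,"claw": 40},{"x": 0.5,"y": 0,"z": 1.5,"wx": 0,"wy": 0,"wz": 0,"claw": 40}]'

```text
time: 29.55
eef_pos: [0.5307, -0.2294, 0.1276]
orientation: [179.5, 20.1, 88.9]
force: [-0.6, 0.1, -5.0]
width: 0.573
```

Request:
apply_moves --deltas '[{"x": 0.7,"y": 0,"z": 2,"wx": 0,"wy": 0,"wz": 0,"claw": 40},{"x": 0.7,"y": 0,"z": 2,"wx": 0,"wy": 0,"wz": 0,"claw": 40}]'

```text
time: 29.8
eef_pos: [0.5307, -0.2294, 0.1253]
orientation: [179.5, 20.0, 88.9]
force: [-0.1, -0.2, -4.8]
width: 0.578
```

Request:
apply_moves --deltas '[{"x": 0.7,"y": 0,"z": 2,"wx": 0,"wy": 0,"wz": 0,"claw": 40},{"x": 0.7,"y": 0,"z": 2,"wx": 0,"wy": 0,"wz": 0,"claw": 40}]'

```text
time: 30.05
eef_pos: [0.5307, -0.2294, 0.1232]
orientation: [179.5, 20.0, 88.9]
force: [0.3, -0.1, -5.4]
width: 0.573
```

```bash
python3 - <<'E'
from h import *
st()
c=manip.capture('top'); W=cloud(c)
m=(W[...,0]>.51)&(W[...,0]<.55)&(W[...,1]>-.33)&(W[...,1]<-.2)&(W[...,2]>.03)
P=W[m]
for y in np.arange(-.33,-.2,.01):
    q=P[(P[:,1]>y)&(P[:,1]<y+.01)]; print(round(y,2),len(q),np.median(q[:,2]).round(3) if len(q) else '')
E
```

```text
{'time': np.float64(30.05), 'qpos': array([-22.214,  -0.632, 109.326, -20.484,  64.814, -13.49 ]), 'eef_pos': array([ 0.531, -0.229,  0.123]), 'orientation': array([179.522,  20.045,  88.928]), 'force': array([ 0.337, -0.107, -5.386]), 'width': np.float64(0.573)}
-0.33 24 0.162
-0.32 64 0.162
-0.31 64 0.162
-0.3 67 0.162
-0.29 63 0.162
-0.28 63 0.161
-0.27 0 
-0.26 0 
-0.25 0 
-0.24 0 
-0.23 0 
-0.22 2 0.037
-0.21 1 0.391
```

Request:
apply_moves --deltas '[{"x": 0.7,"y": 0,"z": 2,"wx": 0,"wy": 0,"wz": 0,"claw": 40},{"x": 1,"y": 0,"z": 3,"wx": 0,"wy": 0,"wz": 0,"claw": 40},{"x": 1,"y": 0,"z": 3,"wx": 0,"wy": 0,"wz": 0,"claw": 40}]'

```text
time: 30.48
eef_pos: [0.5312, -0.2298, 0.1214]
orientation: [179.5, 20.1, 88.9]
force: [-2.4, 0.8, 1.2]
width: 0.577
```

Request:
apply_moves --deltas '[{"x": 0.7,"y": 0,"z": 2,"wx": 0,"wy": 0,"wz": 0,"claw": 40},{"x": 0.7,"y": 0,"z": 2,"wx": 0,"wy": 0,"wz": 0,"claw": 40}]'

```text
time: 30.72
eef_pos: [0.5315, -0.2304, 0.1212]
orientation: [179.5, 20.2, 88.9]
force: [-5.0, 3.1, 10.3]
width: 0.576
```

```bash
python3 - <<'E'
from h import *
c=manip.capture('side'); W=cloud(c)
P=W.reshape(-1,3); P=P[(P[:,0]>.495)&(P[:,0]<.55)&(P[:,1]>-.33)&(P[:,1]<-.2)&(P[:,2]>.03)]
for y in np.arange(-.33,-.2,.01):
    q=P[(P[:,1]>y)&(P[:,1]<y+.01)]; print(round(y,2),len(q),np.percentile(q[:,2],[5,50,90,98]).round(3) if len(q) else '')
im=c['color'][180:320,300:460,::-1]; cv2.imwrite('pics/s5.png',cv2.resize(im,None,fx=4,fy=4))
E
```

```text
-0.33 246 [0.11  0.137 0.16  0.163]
-0.32 99 [0.099 0.156 0.162 0.163]
-0.31 122 [0.044 0.137 0.162 0.163]
-0.3 139 [0.04  0.131 0.162 0.164]
-0.29 124 [0.045 0.135 0.162 0.164]
-0.28 57 [0.039 0.124 0.162 0.164]
-0.27 171 [0.045 0.135 0.162 0.164]
-0.26 115 [0.04  0.131 0.163 0.164]
-0.25 118 [0.042 0.133 0.163 0.164]
-0.24 139 [0.041 0.135 0.162 0.164]
-0.23 197 [0.05  0.168 0.252 0.257]
-0.22 325 [0.161 0.219 0.275 0.285]
-0.21 478 [0.18  0.286 0.387 0.395]
```

View pics/s5.png

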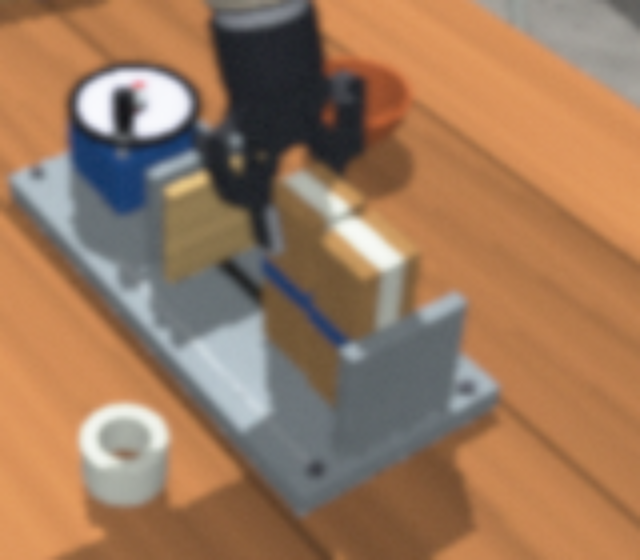

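Request:
apply_moves --deltas '[{"x": -0.5,"y": 0,"z": -1.5,"wx": 0,"wy": 0,"wz": 0,"claw": 40},{"x": -0.5,"y": 0,"z": -1.5,"wx": 0,"wy": 0,"wz": 0,"claw": 52},{"x": -0.5,"y": 0,"z": -1.5,"wx": 0,"wy": 0,"wz": 0,"claw": 62},{"x": -0.5,"y": 0,"z": -1.5,"wx": 0,"wy": 0,"wz": 0,"claw": 76},{"x": -0.5,"y": 0,"z": -30,"wx": 0,"wy": 0,"wz": 0,"claw": 85},{"x": -0.5,"y": 0,"z": -80,"wx": 0,"wy": 0,"wz": 0,"claw": 85},{"x": -0.5,"y": 0,"z": -130,"wx": 0,"wy": 5,"wz": 0,"claw": 85},{"x": -0.5,"y": 0,"z": -170,"wx": 0,"wy": 15,"wz": 0,"claw": 85}]'

```text
time: 31.78
eef_pos: [0.531, -0.1697, 0.2803]
orientation: [179.4, 4.8, 89.3]
force: [-0.2, 0.3, -0.3]
width: 0.995
```

```bash
python3 - <<'E'
from h import *
st()
c=manip.capture('wrist')
rects(c,(.4,.65,-.4,-.1),.15,.18,50); 
print('plate');rects(c,(.4,.65,-.2,-.08),.1,.13,50)
c=manip.capture('top')
print('cartons');rects(c,(.3,.75,.08,.42),.042,.06)
rects(c,(.4,.65,-.4,-.1),.15,.18,50)
go((.60,.25,.28),(180,0,-14))
E
```

```text
{'time': np.float64(31.775), 'qpos': array([-23.316,  -8.672,  99.897,  -4.216,  86.373, -22.415]), 'eef_pos': array([ 0.531, -0.17 ,  0.28 ]), 'orientation': array([179.393,   4.81 ,  89.252]), 'force': array([-0.218,  0.264, -0.25 ]), 'width': np.float64(0.995)}
5283 c [ 532. -270.] size [108.  52.] ang 88.3 z 0.1604 med [ 0.5321 -0.262   0.1609]
plate
1552 c [ 533. -110.] size [12. 99.] ang 89.1 z 0.1114 med [ 0.5317 -0.1097  0.1117]
1483 c [ 532. -134.] size [ 12. 100.] ang 89.1 z 0.1112 med [ 0.5323 -0.1332  0.1116]
cartons
934 c [635. 317.] size [ 52. 142.] ang 75.6 z 0.0503 med [0.6334 0.3174 0.0503]
58 c [ 508. -285.] size [33. 14.] ang 65.0 z 0.1614 med [ 0.5097 -0.2821  0.1616]
delta [423.8  59.4 -32.2] rot [  5.5   2.7 102.9] rows 9.6
```

```bash
python3 - <<'E'
from h import *
go((.591,.3285,.25),(180,0,165.6))
E
```

```text
delta [504.6  48.5  -9.7] rot [ -2.6   5.2 -76.6] rows 8.1
```

Request:
apply_moves --deltas '[{"x": 60,"y": 5,"z": -5,"wx": -0.3,"wy": 5,"wz": -9,"claw": 85},{"x": 120,"y": 11,"z": -8,"wx": -0.6,"wy": 5.2,"wz": -19,"claw": 85},{"x": 180,"y": 17,"z": -9,"wx": -1,"wy": 5.2,"wz": -29,"claw": 85},{"x": 240,"y": 23,"z": -10,"wx": -1.3,"wy": 5.2,"wz": -39,"claw": 85},{"x": 300,"y": 29,"z": -10,"wx": -1.7,"wy": 5.2,"wz": -49,"claw": 85},{"x": 360,"y": 34,"z": -10,"wx": -2,"wy": 5.2,"wz": -59,"claw": 85},{"x": 420,"y": 40,"z": -10,"wx": -2.4,"wy": 5.2,"wz": -69,"claw": 85},{"x": 480,"y": 46,"z": -10,"wx": -2.6,"wy": 5.2,"wz": -76.6,"claw": 85}]'

```text
time: 32.88
eef_pos: [0.5841, 0.3083, 0.2447]
orientation: [-180.0, -0.6, 166.0]
force: [0.4, 0.1, 0.7]
width: 0.996
```

```bash
python3 - <<'E'
from h import *
c=manip.capture('wrist'); rects(c,(.45,.8,.2,.42),.042,.06)
c=manip.capture('top'); rects(c,(.45,.8,.2,.42),.042,.06)
st(); go((.591,.3285,.019),(180,0,165.6))
E
```

```text
5409 c [634. 318.] size [ 51. 141.] ang 76.8 z 0.049 med [0.6277 0.3193 0.049 ]
464 c [666. 310.] size [52. 76.] ang 76.7 z 0.0503 med [0.6675 0.3075 0.0505]
100 c [578. 321.] size [33. 31.] ang 81.5 z 0.0498 med [0.581  0.3172 0.0498]
{'time': np.float64(32.975), 'qpos': array([ 21.446,   8.037,  86.687,   0.471,  85.919, -54.704]), 'eef_pos': array([0.583, 0.311, 0.243]), 'orientation': array([179.989,  -0.797, 166.113]), 'force': array([-0.679, -0.704, -0.948]), 'width': np.float64(0.994)}
delta [ -6.6  18.7 224.1] rot [ 0.  -0.8  0.5] rows 3.6
```

Request:
apply_moves --deltas '[{"x": -6,"y": 19,"z": 50,"wx": 0,"wy": -0.8,"wz": 0.5,"claw": 85},{"x": -6,"y": 19,"z": 110,"wx": 0,"wy": -0.8,"wz": 0.5,"claw": 85},{"x": -6,"y": 19,"z": 160,"wx": 0,"wy": -0.8,"wz": 0.5,"claw": 85},{"x": -6,"y": 19,"z": 160,"wx": 0,"wy": -0.8,"wz": 0.5,"claw": 85}]'

```text
time: 33.48
eef_pos: [0.5889, 0.3217, 0.0793]
orientation: [-179.6, -0.4, 165.2]
force: [-0.6, 0.1, 0.6]
width: 0.998
```

```bash
python3 - <<'E'
from h import *
st(); go((.591,.3285,.019),(180,0,166.5))
E
```

```text
{'time': np.float64(33.475), 'qpos': array([ 2.2333e+01,  1.7310e+01,  9.2247e+01, -9.1000e-02,  7.0986e+01,
       -5.2811e+01]), 'eef_pos': array([0.589, 0.322, 0.079]), 'orientation': array([-179.604,   -0.38 ,  165.172]), 'force': array([-0.631,  0.09 ,  0.563]), 'width': np.float64(0.998)}
delta [-0.7  7.5 60.2] rot [-0.4 -0.4 -1.3] rows 1.0
```

Request:
apply_moves --deltas '[{"x": 0,"y": 6,"z": 0,"wx": 0,"wy": 0,"wz": -1.3,"claw": 85},{"x": 0,"y": 6,"z": 30,"wx": 0,"wy": 0,"wz": -1.3,"claw": 85},{"x": 0,"y": 6,"z": 60,"wx": 0,"wy": 0,"wz": -1.3,"claw": 85},{"x": 0,"y": 6,"z": 60,"wx": 0,"wy": 0,"wz": -1.3,"claw": 40},{"x": 0,"y": 6,"z": 60,"wx": 0,"wy": 0,"wz": -1.3,"claw": 40},{"x": 0,"y": 6,"z": 60,"wx": 0,"wy": 0,"wz": -1.3,"claw": 40},{"x": 0,"y": 6,"z": 40,"wx": 0,"wy": 0,"wz": -1.3,"claw": 40},{"x": 0,"y": 6,"z": 10,"wx": 0,"wy": 0,"wz": -1.3,"claw": 40}]'

```text
time: 34.48
eef_pos: [0.5932, 0.3293, 0.0756]
orientation: [-179.9, -0.0, 166.5]
force: [0.6, -1.1, -4.2]
width: 0.575
```

Request:
apply_moves --deltas '[{"x": 0,"y": 0,"z": -25,"wx": 0,"wy": 0,"wz": 0,"claw": 40},{"x": 0,"y": 0,"z": -48,"wx": 0,"wy": 0,"wz": 0,"claw": 40},{"x": 0,"y": 0,"z": -48,"wx": 0,"wy": 0,"wz": 0,"claw": 40},{"x": 0,"y": 0,"z": -48,"wx": 0,"wy": 0,"wz": 0,"claw": 40}]'

```text
time: 34.98
eef_pos: [0.5938, 0.3295, 0.123]
orientation: [180.0, 0.1, 166.5]
force: [-0.1, 0.3, -5.5]
width: 0.572
```

```bash
python3 -c "
from h import *
sw(-13.5,(.54,.75,.26,.38))"
```

```text
[0.5938 0.3295 0.123 ] w 48.861660130221495 tq [-0.019  0.018 -0.04 ] F [-0.1  0.3 -5.5]
0.473 211 z max/med/min 0.298 0.245 0.004
0.493 358 z max/med/min 0.298 0.2 0.095
0.513 183 z max/med/min 0.298 0.22 0.006
0.533 118 z max/med/min 0.291 0.141 0.092
0.553 90 z max/med/min 0.146 0.132 0.093
0.573 87 z max/med/min 0.146 0.131 0.004
0.593 86 z max/med/min 0.146 0.13 0.093
0.613 21 z max/med/min 0.144 0.138 0.096
```

Request:
apply_moves --deltas '[{"x": 0,"y": 0,"z": 50,"wx": 0,"wy": 0,"wz": 0,"claw": 40},{"x": 0,"y": 0,"z": 88,"wx": 0,"wy": 0,"wz": 0,"claw": 40},{"x": 0,"y": 0,"z": 98,"wx": 0,"wy": 0,"wz": 0,"claw": 40},{"x": 0,"y": 0,"z": 99,"wx": 0,"wy": 0,"wz": 0,"claw": 40},{"x": 0,"y": 0,"z": 99,"wx": 0,"wy": 0,"wz": 0,"claw": 60},{"x": 0,"y": 0,"z": 99,"wx": 0,"wy": 0,"wz": 0,"claw": 85},{"x": 0,"y": 0,"z": 70,"wx": 0,"wy": 0,"wz": 0,"claw": 85},{"x": -20,"y": 0,"z": 30,"wx": 0,"wy": 0,"wz": 0,"claw": 85}]'

```text
time: 36.02
eef_pos: [0.6118, 0.3248, 0.092]
orientation: [-179.9, -0.1, 166.6]
force: [0.3, 0.9, -0.3]
width: 0.999
```

Request:
apply_moves --deltas '[{"x": -50,"y": 0,"z": -50,"wx": 0,"wy": 0,"wz": 0,"claw": 85},{"x": -70,"y": 0,"z": -50,"wx": 0,"wy": 0,"wz": 0,"claw": 85},{"x": -70,"y": 0,"z": -50,"wx": 0,"wy": 0,"wz": 0,"claw": 85},{"x": -70,"y": 0,"z": -50,"wx": 0,"wy": 0,"wz": 0,"claw": 85}]'

```text
time: 36.52
eef_pos: [0.6806, 0.3087, 0.1424]
orientation: [-180.0, -0.0, 166.5]
force: [-0.0, 0.7, 0.6]
width: 0.997
```

```bash
python3 -c "
from h import *
c=manip.capture('wrist'); rects(c,(.45,.8,.2,.42),.042,.06)
st();go((.6345+.045*.9724,.3173-.045*.2334,.018),(180,0,166.5))
"
```

```text
14019 c [633. 322.] size [ 52. 141.] ang 75.3 z 0.0491 med [0.6248 0.3232 0.0491]
{'time': np.float64(36.575), 'qpos': array([ 1.8722e+01,  2.2871e+01,  7.8804e+01, -1.2000e-02,  7.8367e+01,
       -5.7811e+01]), 'eef_pos': array([0.68 , 0.309, 0.142]), 'orientation': array([-1.79967e+02, -2.90000e-02,  1.66536e+02]), 'force': array([ 0.66 , -0.596,  0.133]), 'width': np.float64(0.997)}
delta [  1.4  -2.4 124.2] rot [-0. -0.  0.] rows 2.0
```

Request:
apply_moves --deltas '[{"x": 3,"y": 2,"z": 50,"wx": 0,"wy": 0,"wz": 0,"claw": 85},{"x": 3,"y": 2,"z": 100,"wx": 0,"wy": 0,"wz": 0,"claw": 85},{"x": 3,"y": 2,"z": 123,"wx": 0,"wy": 0,"wz": 0,"claw": 85},{"x": 3,"y": 2,"z": 123,"wx": 0,"wy": 0,"wz": 0,"claw": 40},{"x": 3,"y": 2,"z": 123,"wx": 0,"wy": 0,"wz": 0,"claw": 40},{"x": 3,"y": 2,"z": 123,"wx": 0,"wy": 0,"wz": 0,"claw": 40},{"x": 3,"y": 2,"z": 90,"wx": 0,"wy": 0,"wz": 0,"claw": 40},{"x": 3,"y": 2,"z": 50,"wx": 0,"wy": 0,"wz": 0,"claw": 40}]'

```text
time: 37.58
eef_pos: [0.6789, 0.311, 0.0939]
orientation: [-180.0, 0.1, 166.5]
force: [0.2, -0.4, -3.8]
width: 0.578
```

Request:
apply_moves --deltas '[{"x": 0,"y": 0,"z": -20,"wx": 0,"wy": 0,"wz": 0,"claw": 40},{"x": 0,"y": 0,"z": -26,"wx": 0,"wy": 0,"wz": 0,"claw": 48.5},{"x": 0,"y": 0,"z": -26,"wx": 0,"wy": 0,"wz": 0,"claw": 49},{"x": 0,"y": 0,"z": -26,"wx": 0,"wy": 0,"wz": 0,"claw": 49.5},{"x": 0,"y": 0,"z": -26,"wx": 0,"wy": 0,"wz": 0,"claw": 49.6}]'

```text
time: 38.2
eef_pos: [0.6786, 0.3113, 0.1184]
orientation: [-180.0, -0.0, 166.5]
force: [-0.4, 0.7, -4.7]
width: 0.578
```

```bash
python3 -c "
from h import *
sw(-13.5,(.54,.75,.26,.38))"
```

```text
[0.6786 0.3113 0.1184] w 49.38278846266462 tq [ 0.011 -0.127  0.001] F [-0.4  0.7 -4.7]
0.491 64 z max/med/min 0.093 0.08 0.051
0.511 99 z max/med/min 0.102 0.086 0.038
0.531 108 z max/med/min 0.118 0.099 0.047
0.551 184 z max/med/min 0.299 0.122 0.004
0.571 345 z max/med/min 0.3 0.191 0.005
0.591 195 z max/med/min 0.299 0.221 0.004
0.611 104 z max/med/min 0.3 0.243 0.004
0.631 9 z max/med/min 0.284 0.115 0.004
```

Request:
apply_moves --deltas '[{"x": 0,"y": 0,"z": 0,"wx": 0,"wy": 0,"wz": 0,"claw": 49.6},{"x": 0,"y": 0,"z": 0,"wx": 0,"wy": 0,"wz": 0,"claw": 49.6},{"x": 0,"y": 0,"z": 0,"wx": 0,"wy": 0,"wz": 0,"claw": 40},{"x": 0,"y": 0,"z": 0,"wx": 0,"wy": 0,"wz": 0,"claw": 40}]'

```text
time: 38.75
eef_pos: [0.6796, 0.3115, 0.1204]
orientation: [179.9, 0.1, 166.5]
force: [-0.5, -0.0, -3.9]
width: 0.578
```

```bash
python3 -c "
from h import *
st(); print(manip.state()['wrist_torque'])
prof('side',(.6,.75,.25,.36),.004,.16)"
```

```text
{'time': np.float64(38.75), 'qpos': array([ 1.8934e+01,  2.3884e+01,  7.9670e+01, -2.0000e-02,  7.6288e+01,
       -5.7566e+01]), 'eef_pos': array([0.68 , 0.311, 0.12 ]), 'orientation': array([1.79932e+02, 1.44000e-01, 1.66505e+02]), 'force': array([-0.458, -0.008, -3.912]), 'width': np.float64(0.578)}
[-0.01670958 -0.07212135  0.08766714]
0.004 23 x [0.614 0.742] y [0.262 0.345]
0.019 49 x [0.628 0.675] y [0.286 0.342]
0.034 61 x [0.632 0.68 ] y [0.284 0.341]
0.049 59 x [0.637 0.687] y [0.283 0.334]
0.064 66 x [0.642 0.693] y [0.28  0.336]
0.079 60 x [0.649 0.697] y [0.28  0.335]
0.094 68 x [0.654 0.706] y [0.278 0.333]
0.109 52 x [0.66  0.708] y [0.276 0.333]
0.124 81 x [0.662 0.723] y [0.272 0.337]
0.139 46 x [0.662 0.72 ] y [0.271 0.339]
0.154 29 x [0.658 0.685] y [0.252 0.344]
```

Request:
apply_moves --deltas '[{"x": 0,"y": 0,"z": -60,"wx": 0,"wy": 0,"wz": 0,"claw": 40},{"x": 0,"y": 0,"z": -120,"wx": 0,"wy": 0,"wz": 8,"claw": 40},{"x": 0,"y": -30,"z": -170,"wx": 0,"wy": 0,"wz": 18,"claw": 40},{"x": 5,"y": -85,"z": -170,"wx": 0,"wy": 0,"wz": 28,"claw": 40},{"x": 8,"y": -140,"z": -170,"wx": 0,"wy": 0,"wz": 38,"claw": 40},{"x": 12,"y": -195,"z": -170,"wx": 0,"wy": 0,"wz": 48,"claw": 40},{"x": 15,"y": -250,"z": -170,"wx": 0,"wy": 0,"wz": 58,"claw": 40},{"x": 18,"y": -305,"z": -170,"wx": 0,"wy": 0,"wz": 68,"claw": 40}]'

```text
time: 39.8
eef_pos: [0.5896, 0.0174, 0.2902]
orientation: [179.8, 0.0, 98.2]
force: [1.0, -1.1, -4.3]
width: 0.579
```

```bash
python3 - <<'E'
from h import *
st(); go((.532,-.172,.29),(180,0,89))
E
```

```text
{'time': np.float64(39.8), 'qpos': array([-5.5480e+00, -3.3160e+00,  9.3903e+01,  3.3000e-02,  8.9217e+01,
       -1.3738e+01]), 'eef_pos': array([0.59 , 0.017, 0.29 ]), 'orientation': array([1.79802e+02, 1.40000e-02, 9.81890e+01]), 'force': array([ 1.016, -1.14 , -4.324]), 'width': np.float64(0.579)}
delta [-179.3  -84.     0. ] rot [ 0.2 -0.   9.2] rows 3.2
```

Request:
apply_moves --deltas '[{"x": -50,"y": -24,"z": 0,"wx": 0,"wy": 0,"wz": 4,"claw": 40},{"x": -100,"y": -47,"z": 0,"wx": 0,"wy": 0,"wz": 9,"claw": 40},{"x": -150,"y": -70,"z": 0,"wx": 0,"wy": 0,"wz": 9,"claw": 40},{"x": -176,"y": -82,"z": 5,"wx": 0,"wy": 0,"wz": 9,"claw": 40},{"x": -178,"y": -83,"z": 10,"wx": 0,"wy": 0,"wz": 9,"claw": 40},{"x": -178,"y": -83,"z": 10,"wx": 0,"wy": 0,"wz": 9,"claw": 40}]'

```text
time: 40.55
eef_pos: [0.5344, -0.1689, 0.2791]
orientation: [179.9, -0.1, 89.5]
force: [-0.4, 0.6, -4.3]
width: 0.58
```

Request:
apply_moves --deltas '[{"x": 0,"y": 0,"z": 0,"wx": 0,"wy": -10,"wz": 0,"claw": 40},{"x": 0,"y": 0,"z": 0,"wx": 0,"wy": -20,"wz": 0,"claw": 40},{"x": 0,"y": 0,"z": 0,"wx": 0,"wy": -20,"wz": 0,"claw": 40},{"x": 0,"y": 0,"z": 0,"wx": 0,"wy": -20,"wz": 0,"claw": 40}]'

```text
time: 41.05
eef_pos: [0.535, -0.1686, 0.2799]
orientation: [179.8, 19.8, 89.5]
force: [-0.1, -0.2, -3.6]
width: 0.577
```

```bash
python3 - <<'E'
from h import *
st(); s=manip.state();p=s['eef_pos'];go((.5315,p[1],p[2]-.15),s['orientation'])
c=prof('side',(.46,.6,-.23,-.12),.15,.3); c=prof('side',(.48,.55,-.33,-.212),.12,.17);
E
```

```text
{'time': np.float64(41.05), 'qpos': array([-16.032,  -9.398, 102.007, -19.203,  82.144, -13.796]), 'eef_pos': array([ 0.535, -0.169,  0.28 ]), 'orientation': array([179.813,  19.821,  89.501]), 'force': array([-0.106, -0.167, -3.612]), 'width': np.float64(0.577)}
delta [ 50.8  -4.  141.1] rot [0. 0. 0.] rows 2.4
0.15 48 x [0.506 0.553] y [-0.23 -0.22]
0.165 59 x [0.509 0.556] y [-0.208 -0.16 ]
0.18 94 x [0.509 0.555] y [-0.208 -0.162]
0.195 103 x [0.509 0.556] y [-0.209 -0.162]
0.21 109 x [0.508 0.558] y [-0.208 -0.161]
0.225 103 x [0.508 0.558] y [-0.21  -0.161]
0.24 122 x [0.508 0.557] y [-0.209 -0.158]
0.255 114 x [0.509 0.557] y [-0.21  -0.163]
0.27 110 x [0.502 0.556] y [-0.209 -0.173]
0.285 154 x [0.496 0.556] y [-0.209 -0.162]
0.12 146 x [0.502 0.543] y [-0.326 -0.226]
0.135 156 x [0.502 0.545] y [-0.327 -0.227]
0.15 555 x [0.503 0.548] y [-0.326 -0.223]
```

Request:
apply_moves --deltas '[{"x": 7,"y": -4,"z": 19,"wx": 0,"wy": 0,"wz": 0.5,"claw": 40},{"x": 20,"y": -4,"z": 56,"wx": 0,"wy": 0,"wz": 0.5,"claw": 40},{"x": 34,"y": -4,"z": 94,"wx": 0,"wy": 0,"wz": 0.5,"claw": 40},{"x": 44,"y": -4,"z": 122,"wx": 0,"wy": 0,"wz": 0.5,"claw": 40},{"x": 49,"y": -4,"z": 136,"wx": 0,"wy": 0,"wz": 0.5,"claw": 40},{"x": 49,"y": -4,"z": 136,"wx": 0,"wy": 0,"wz": 0.5,"claw": 40}]'

```text
time: 41.9
eef_pos: [0.5304, -0.1699, 0.1339]
orientation: [179.8, 19.9, 88.9]
force: [0.6, 0.0, -3.3]
width: 0.576
```

```bash
python3 - <<'E'
from h import *
st()
c=manip.capture('side'); W=cloud(c)
P=W.reshape(-1,3); P=P[(P[:,0]>.495)&(P[:,0]<.56)&(P[:,1]>-.33)&(P[:,1]<-.15)&(P[:,2]>.03)]
for y in np.arange(-.24,-.15,.01):
    q=P[(P[:,1]>y)&(P[:,1]<y+.01)]; print(round(y,2),len(q),np.percentile(q[:,2],[5,50,90,98]).round(3),np.percentile(q[:,0],[5,95]).round(3) if len(q) else '')
E
```

```text
{'time': np.float64(41.9), 'qpos': array([-16.233,  -2.873, 110.379, -20.682,  68.2  ,  -8.158]), 'eef_pos': array([ 0.53 , -0.17 ,  0.134]), 'orientation': array([179.772,  19.926,  88.913]), 'force': array([ 0.637,  0.033, -3.302]), 'width': np.float64(0.576)}
-0.24 119 [0.042 0.135 0.162 0.164] [0.505 0.55 ]
-0.23 113 [0.038 0.126 0.162 0.163] [0.505 0.547]
-0.22 35 [0.088 0.157 0.165 0.166] [0.505 0.552]
-0.21 220 [0.04  0.124 0.165 0.167] [0.503 0.543]
-0.2 114 [0.041 0.143 0.166 0.167] [0.503 0.548]
-0.19 113 [0.044 0.137 0.166 0.168] [0.503 0.546]
-0.18 128 [0.043 0.146 0.166 0.167] [0.498 0.546]
-0.17 234 [0.054 0.182 0.263 0.272] [0.499 0.556]
-0.16 331 [0.174 0.23  0.288 0.299] [0.502 0.553]
```

Request:
apply_moves --deltas '[{"x": 0.7,"y": 0,"z": 2,"wx": 0,"wy": 0,"wz": 0,"claw": 40},{"x": 1,"y": 0,"z": 3,"wx": 0,"wy": 0,"wz": 0,"claw": 40},{"x": 1,"y": 0,"z": 3,"wx": 0,"wy": 0,"wz": 0,"claw": 40}]'

```text
time: 42.32
eef_pos: [0.5314, -0.1698, 0.1325]
orientation: [179.6, 20.0, 88.9]
force: [0.2, 0.6, -3.3]
width: 0.575
```

Request:
apply_moves --deltas '[{"x": 0.7,"y": 0,"z": 2,"wx": 0,"wy": 0,"wz": 0,"claw": 40},{"x": 0.7,"y": 0,"z": 2,"wx": 0,"wy": 0,"wz": 0,"claw": 40}]'

```text
time: 42.58
eef_pos: [0.5315, -0.1699, 0.1304]
orientation: [179.6, 20.0, 88.9]
force: [0.2, 0.5, -1.9]
width: 0.574
```

Request:
apply_moves --deltas '[{"x": 0.7,"y": 0,"z": 1.5,"wx": 0,"wy": 0,"wz": 0,"claw": 40},{"x": 0.7,"y": 0,"z": 1.5,"wx": 0,"wy": 0,"wz": 0,"claw": 40}]'

```text
time: 42.82
eef_pos: [0.5317, -0.1699, 0.1303]
orientation: [179.6, 20.0, 88.9]
force: [-2.1, 2.9, 6.2]
width: 0.575
```

```bash
python3 - <<'E'
from h import *
st()
c=manip.capture('side'); W=cloud(c)
P=W.reshape(-1,3); P=P[(P[:,0]>.495)&(P[:,0]<.56)&(P[:,1]>-.33)&(P[:,1]<-.15)&(P[:,2]>.03)]
for y in np.arange(-.24,-.17,.01):
    q=P[(P[:,1]>y)&(P[:,1]<y+.01)]; print(round(y,2),len(q),np.percentile(q[:,2],[5,50,90,98]).round(3),np.percentile(q[:,0],[5,95]).round(3) if len(q) else '')
E
```

```text
{'time': np.float64(42.825), 'qpos': array([-16.163,  -2.534, 110.445, -20.838,  67.678,  -7.87 ]), 'eef_pos': array([ 0.532, -0.17 ,  0.13 ]), 'orientation': array([179.609,  20.035,  88.881]), 'force': array([-2.076,  2.89 ,  6.155]), 'width': np.float64(0.575)}
-0.24 121 [0.037 0.132 0.162 0.164] [0.505 0.55 ]
-0.23 105 [0.045 0.136 0.162 0.163] [0.506 0.548]
-0.22 38 [0.04  0.136 0.161 0.164] [0.506 0.548]
-0.21 202 [0.039 0.126 0.161 0.164] [0.505 0.546]
-0.2 111 [0.045 0.138 0.162 0.164] [0.504 0.55 ]
-0.19 106 [0.042 0.132 0.162 0.163] [0.504 0.546]
-0.18 135 [0.044 0.144 0.163 0.165] [0.499 0.55 ]
```

On the bed. I'll release and back off, then inspect the row.

Request:
apply_moves --deltas '[{"x": -0.5,"y": 0,"z": -1,"wx": 0,"wy": 0,"wz": 0,"claw": 40},{"x": -0.5,"y": 0,"z": -1,"wx": 0,"wy": 0,"wz": 0,"claw": 52},{"x": -0.5,"y": 0,"z": -1,"wx": 0,"wy": 0,"wz": 0,"claw": 62},{"x": -0.5,"y": 0,"z": -1,"wx": 0,"wy": 0,"wz": 0,"claw": 76},{"x": -0.5,"y": 0,"z": -30,"wx": 0,"wy": 0,"wz": 0,"claw": 85},{"x": -0.5,"y": 0,"z": -80,"wx": 0,"wy": 0,"wz": 0,"claw": 85},{"x": -0.5,"y": 0,"z": -130,"wx": 0,"wy": 10,"wz": 0,"claw": 85},{"x": -0.5,"y": 0,"z": -170,"wx": 0,"wy": 20,"wz": 0,"claw": 85}]'

```text
time: 43.88
eef_pos: [0.5319, -0.1109, 0.2912]
orientation: [179.5, -0.3, 89.2]
force: [-0.7, -0.2, -0.1]
width: 0.998
```

Request:
apply_moves --deltas '[{"x": 40,"y": -60,"z": 0,"wx": 0,"wy": 0,"wz": 0,"claw": 85},{"x": 40,"y": -60,"z": 0,"wx": 0,"wy": 0,"wz": 0,"claw": 85},{"x": 40,"y": -60,"z": 0,"wx": 0,"wy": 0,"wz": 0,"claw": 85}]'

```text
time: 44.25
eef_pos: [0.4718, -0.0709, 0.2878]
orientation: [179.6, 0.0, 89.1]
force: [0.4, -0.2, -0.6]
width: 0.996
```

```bash
python3 - <<'E'
from h import *
st()
c=manip.capture('wrist'); save(c,'w3')
rects(c,(.4,.65,-.4,-.1),.15,.18,50)
print('plate');rects(c,(.4,.65,-.2,-.08),.1,.13,50)
print('knob');rects(c,(.4,.65,-.1,.1),.13,.15,20)
print('disc');rects(c,(.4,.65,-.1,.1),.09,.115,50)
c=manip.capture('side'); im=c['color'][140:320,260:500,::-1]; cv2.imwrite('pics/s6.png',cv2.resize(im,None,fx=3,fy=3))
print('side knob');rects(c,(.4,.65,-.1,.1),.13,.15,5)
E
```

```text
{'time': np.float64(44.25), 'qpos': array([-1.75570e+01, -1.95480e+01,  1.08121e+02,  1.04000e-01,
        9.10530e+01, -1.66220e+01]), 'eef_pos': array([ 0.472, -0.071,  0.288]), 'orientation': array([1.79611e+02, 8.00000e-03, 8.90670e+01]), 'force': array([ 0.401, -0.171, -0.576]), 'width': np.float64(0.996)}
2697 c [ 534. -181.] size [52. 50.] ang 89.4 z 0.1602 med [ 0.5328 -0.1765  0.1608]
984 c [ 534. -230.] size [29. 50.] ang 88.4 z 0.1589 med [ 0.5398 -0.2206  0.1605]
plate
1241 c [ 533. -109.] size [ 12. 100.] ang 89.0 z 0.1105 med [ 0.5323 -0.1076  0.1115]
1247 c [ 532. -133.] size [ 12. 100.] ang 88.7 z 0.11 med [ 0.5327 -0.1311  0.1114]
710 c [ 523. -166.] size [67. 33.] ang 40.2 z 0.1155 med [ 0.5287 -0.1559  0.1157]
knob
419 c [504. -41.] size [20. 20.] ang 0.5 z 0.1394 med [ 0.504  -0.0405  0.1399]
disc
9198 c [535. -11.] size [109. 109.] ang 89.5 z 0.0977 med [ 0.536  -0.0069  0.0967]
side knob
37 c [501. -46.] size [18. 16.] ang 22.5 z 0.1376 med [ 0.4985 -0.0474  0.1386]
```

View pics/s6.png

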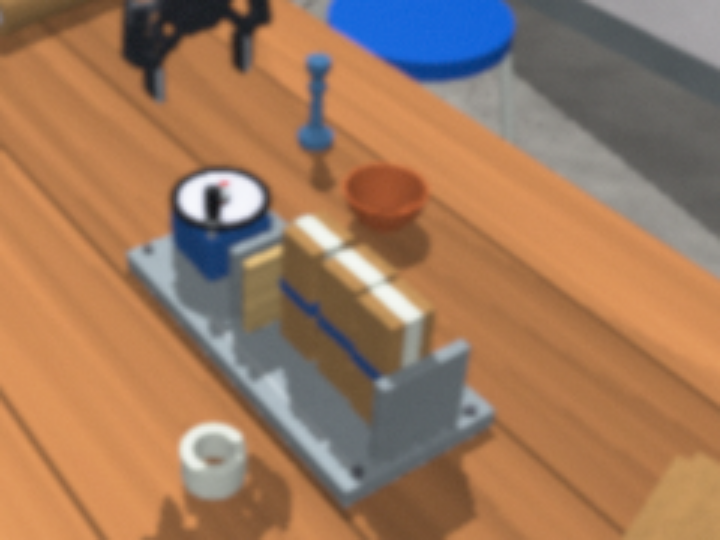

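The row of three stands upright (tops at (330,235)–(400,310)) and the bowl and candlestick are untouched. Next is the knob.

Request:
apply_moves --deltas '[{"x": 30,"y": 32,"z": 40,"wx": 0,"wy": 0,"wz": 0,"claw": 60},{"x": 30,"y": 32,"z": 90,"wx": 0,"wy": 0,"wz": 0,"claw": 60},{"x": 30,"y": 32,"z": 125,"wx": 0,"wy": 0,"wz": 0,"claw": 60},{"x": 30,"y": 32,"z": 125,"wx": 0,"wy": 0,"wz": 0,"claw": 60}]'

```text
time: 44.85
eef_pos: [0.5034, -0.0413, 0.1592]
orientation: [-179.9, -0.1, 89.0]
force: [-0.3, -0.3, 0.2]
width: 0.703
```

```bash
python3 - <<'E'
from h import *
st(); go((.504,-.041,.119),(180,0,89))
E
```

```text
{'time': np.float64(44.85), 'qpos': array([-1.31830e+01, -9.97200e+00,  1.12658e+02,  9.40000e-02,
        7.74460e+01, -1.22360e+01]), 'eef_pos': array([ 0.503, -0.041,  0.159]), 'orientation': array([-1.7989e+02, -1.1800e-01,  8.9032e+01]), 'force': array([-0.292, -0.309,  0.168]), 'width': np.float64(0.703)}
delta [ 0.2  0.7 40.2] rot [-0.1 -0.1  0. ] rows 0.6
```

Request:
apply_moves --deltas '[{"x": 0,"y": 0.5,"z": 20,"wx": 0,"wy": 0,"wz": 0,"claw": 60},{"x": 0,"y": 0.5,"z": 38,"wx": 0,"wy": 0,"wz": 0,"claw": 60},{"x": 0,"y": 0.5,"z": 38,"wx": 0,"wy": 0,"wz": 0,"claw": 30},{"x": 0,"y": 0.5,"z": 38,"wx": 0,"wy": 0,"wz": 0,"claw": 15},{"x": 0,"y": 0.5,"z": 38,"wx": 0,"wy": 0,"wz": 0,"claw": 15},{"x": 0,"y": 0.5,"z": 38,"wx": 0,"wy": 0,"wz": 0,"claw": 15}]'

```text
time: 45.6
eef_pos: [0.5061, -0.0421, 0.1262]
orientation: [179.6, 0.0, 89.0]
force: [-3.9, -2.6, 5.4]
width: 0.218
```

```bash
cat > circ.py <<'E'
import sys
from h import *
# knob positions along the circle, relative to start angle a0 by k*step clockwise; deltas in tool axes (mm)
a0,step,n=float(sys.argv[1]),float(sys.argv[2]),int(sys.argv[3])
s=manip.state(); R=Ro.from_euler('xyz',s['orientation'],degrees=True)
print('pos',s['eef_pos'].round(4),'F',s['force'].round(1),'ang about hub',np.degrees(np.arctan2(s['eef_pos'][1]+.0112,s['eef_pos'][0]-.5352)).round(1),'r',np.hypot(s['eef_pos'][1]+.0112,s['eef_pos'][0]-.5352).round(4))
f=lambda a: 42*np.array([np.cos(np.radians(a)),np.sin(np.radians(a)),0])
for k in range(1,n+1): print(a0-k*step, R.inv().apply(f(a0-k*step)-f(a0)).round(1)[:2])
E
python3 circ.py -136 20 18
```

```text
pos [ 0.5061 -0.0421  0.1262] F [-3.9 -2.6  5.4] ang about hub -133.3 r 0.0425
-156.0 [12.  -8.4]
-176.0 [ 26.  -12.1]
-196.0 [ 40.6 -10.8]
-216.0 [53.8 -4.7]
-236.0 [64.1  5.6]
-256.0 [70.3 18.9]
-276.0 [71.5 33.4]
-296.0 [67.7 47.5]
-316.0 [59.4 59.4]
-336.0 [47.4 67.8]
-356.0 [33.3 71.6]
-376.0 [18.8 70.3]
-396.0 [ 5.6 64.1]
-416.0 [-4.7 53.8]
-436.0 [-10.9  40.6]
-456.0 [-12.2  26. ]
-476.0 [-8.4 11.9]
-496.0 [-0.  0.]
```

Request:
apply_moves --deltas '[{"x": 0,"y": 0,"z": -6,"wx": 0,"wy": 0,"wz": 0,"claw": 40},{"x": -1,"y": 2,"z": -10,"wx": 0,"wy": 0,"wz": 0,"claw": 40},{"x": -1,"y": 2,"z": -10,"wx": 0,"wy": 0,"wz": 0,"claw": 15},{"x": -1,"y": 2,"z": -10,"wx": 0,"wy": 0,"wz": 0,"claw": 15},{"x": -1,"y": 2,"z": -10,"wx": 0,"wy": 0,"wz": 0,"claw": 15}]'

```text
time: 46.22
eef_pos: [0.5081, -0.0429, 0.1359]
orientation: [179.6, 0.0, 89.0]
force: [-2.2, -1.5, 5.1]
width: 0.209
```

```bash
python3 circ.py -134 20 1
```

```text
pos [ 0.5081 -0.0429  0.1359] F [-2.2 -1.5  5.1] ang about hub -130.5 r 0.0417
-154.0 [11.7 -8.8]
```

Request:
apply_moves --deltas '[{"x": 0,"y": 0,"z": 0,"wx": 0,"wy": 0,"wz": 0,"claw": 35},{"x": 0,"y": 0,"z": 13,"wx": 0,"wy": 0,"wz": 0,"claw": 35},{"x": 0,"y": 0,"z": 13,"wx": 0,"wy": 0,"wz": 0,"claw": 15},{"x": 0,"y": 0,"z": 13,"wx": 0,"wy": 0,"wz": 0,"claw": 15},{"x": 0,"y": 0,"z": 13,"wx": 0,"wy": 0,"wz": 0,"claw": 15}]'

```text
time: 46.85
eef_pos: [0.5068, -0.042, 0.12]
orientation: [179.8, -0.1, 89.0]
force: [3.6, 1.3, -11.7]
width: 0.217
```

```bash
python3 circ.py -131 20 18
```

```text
pos [ 0.5068 -0.042   0.12  ] F [  3.6   1.3 -11.7] ang about hub -132.6 r 0.0419
-151.0 [11.2 -9.4]
-171.0 [ 24.9 -14.3]
-191.0 [ 39.5 -14.3]
-211.0 [53.2 -9.3]
-231.0 [64.3  0. ]
-251.0 [71.6 12.7]
-271.0 [74.2 27. ]
-291.0 [71.6 41.4]
-311.0 [64.3 54. ]
-331.0 [53.1 63.4]
-351.0 [39.4 68.4]
-371.0 [24.8 68.4]
-391.0 [11.1 63.4]
-411.0 [-0. 54.]
-431.0 [-7.3 41.4]
-451.0 [-9.8 27. ]
-471.0 [-7.3 12.6]
-491.0 [-0.  0.]
```

Request:
apply_moves --deltas '[{"x": 11.2,"y": -9.4,"z": -2,"wx": 0,"wy": 0,"wz": 0,"claw": 15},{"x": 24.9,"y": -14.3,"z": -2,"wx": 0,"wy": 0,"wz": 0,"claw": 15},{"x": 39.5,"y": -14.3,"z": -2,"wx": 0,"wy": 0,"wz": 0,"claw": 15},{"x": 53.2,"y": -9.3,"z": -2,"wx": 0,"wy": 0,"wz": 0,"claw": 15},{"x": 53.2,"y": -9.3,"z": -2,"wx": 0,"wy": 0,"wz": 0,"claw": 15}]'

```text
time: 47.48
eef_pos: [0.497, 0.0126, 0.1202]
orientation: [-180.0, -0.1, 89.1]
force: [3.9, 0.6, -27.7]
width: 0.22
```

```bash
python3 circ.py -211 20 14; python3 - <<'E'
from h import *
c=manip.capture('side'); rects(c,(.4,.65,-.16,-.08),.1,.12,5); W=cloud(c)
c=manip.capture('top'); rects(c,(.4,.65,-.16,-.08),.1,.12,5)
E
```

```text
pos [0.497  0.0126 0.1202] F [  3.9   0.6 -27.7] ang about hub 148.1 r 0.045
-231.0 [11.2  9.4]
-251.0 [18.4 22. ]
-271.0 [20.9 36.4]
-291.0 [18.4 50.8]
-311.0 [11.1 63.4]
-331.0 [-0.1 72.7]
-351.0 [-13.8  77.7]
-371.0 [-28.4  77.7]
-391.0 [-42.1  72.7]
-411.0 [-53.3  63.3]
-431.0 [-60.6  50.6]
-451.0 [-63.1  36.3]
-471.0 [-60.5  21.9]
-491.0 [-53.2   9.3]
166 c [ 509. -136.] size [46. 60.] ang 88.2 z 0.1089 med [ 0.5022 -0.1245  0.1103]
422 c [ 532. -128.] size [38. 99.] ang 88.8 z 0.1116 med [ 0.5308 -0.1292  0.1126]
30 c [ 534. -156.] size [49.  3.] ang 2.1 z 0.1104 med [ 0.5314 -0.156   0.1122]
```

Request:
apply_moves --deltas '[{"x": 11.2,"y": 9.4,"z": 3.4,"wx": 0,"wy": 0,"wz": 0,"claw": 15},{"x": 18.4,"y": 22,"z": 3.4,"wx": 0,"wy": 0,"wz": 0,"claw": 15},{"x": 20.9,"y": 36.4,"z": 3.4,"wx": 0,"wy": 0,"wz": 0,"claw": 15},{"x": 18.4,"y": 50.8,"z": 3.4,"wx": 0,"wy": 0,"wz": 0,"claw": 15},{"x": 11.1,"y": 63.4,"z": 3.4,"wx": 0,"wy": 0,"wz": 0,"claw": 15},{"x": -0.1,"y": 72.7,"z": 3.4,"wx": 0,"wy": 0,"wz": 0,"claw": 15},{"x": -13.8,"y": 77.7,"z": 3.4,"wx": 0,"wy": 0,"wz": 0,"claw": 15},{"x": -28.4,"y": 77.7,"z": 3.4,"wx": 0,"wy": 0,"wz": 0,"claw": 15}]'

```text
time: 48.58
eef_pos: [0.5741, -0.0193, 0.12]
orientation: [-179.8, -0.2, 89.0]
force: [-15.5, 6.2, -7.3]
width: 0.218
```

```bash
python3 circ.py -371 20 16; python3 - <<'E'
from h import *
c=manip.capture('side'); rects(c,(.4,.65,-.2,-.08),.095,.12,5)
c=manip.capture('top'); rects(c,(.4,.65,-.2,-.08),.1,.12,5);rects(c,(.4,.65,-.35,-.12),.15,.18,5)
E
```

```text
pos [ 0.5741 -0.0193  0.12  ] F [-15.5   6.2  -7.3] ang about hub -11.8 r 0.0398
-391.0 [-13.7  -5. ]
-411.0 [-24.9 -14.4]
-431.0 [-32.2 -27. ]
-451.0 [-34.7 -41.4]
-471.0 [-32.2 -55.7]
-491.0 [-24.9 -68.4]
-511.0 [-13.7 -77.7]
-531.0 [ -0.  -82.7]
-551.0 [ 14.6 -82.7]
-571.0 [ 28.3 -77.7]
-591.0 [ 39.4 -68.4]
-611.0 [ 46.7 -55.7]
-631.0 [ 49.3 -41.4]
-651.0 [ 46.8 -27. ]
-671.0 [ 39.5 -14.4]
-691.0 [28.3 -5. ]
215 c [ 496. -156.] size [77. 46.] ang 73.0 z 0.1072 med [ 0.5029 -0.1544  0.1084]
179 c [ 531. -133.] size [17. 98.] ang 85.0 z 0.1119 med [ 0.5278 -0.1302  0.1123]
228 c [ 531. -151.] size [19. 98.] ang 88.8 z 0.112 med [ 0.5304 -0.153   0.1128]
5 c [ 509. -177.] size [11.  0.] ang 89.8 z 0.1171 med [ 0.5086 -0.1769  0.118 ]
5 c [ 508. -193.] size [11.  0.] ang 90.0 z 0.1151 med [ 0.5084 -0.1922  0.1156]
444 c [ 533. -185.] size [51. 50.] ang 87.9 z 0.1615 med [ 0.5324 -0.1838  0.1619]
909 c [ 531. -270.] size [109.  51.] ang 86.4 z 0.1615 med [ 0.5312 -0.2728  0.1619]
```

```bash
cat > circ.py <<'E'
import sys
from h import *
# targets on the knob circle; argv: angles to visit (deg, world). deltas in tool axes, from commanded ~ measured - F/k
C=np.array([.5332,-.0091]); r=.0422; k=7.
s=manip.state(); R=Ro.from_euler('xyz',s['orientation'],degrees=True); p=s['eef_pos']; F=s['force']
d=p[:2]-C; u=d/np.hypot(*d)
print('pos',p.round(4),'F',F.round(1),'angle',np.degrees(np.arctan2(d[1],d[0])).round(1),'r',np.hypot(*d).round(4),'Frad',(F[:2]@u).round(1),'Ftan(cw)',(F[:2]@[u[1],-u[0]]).round(1))
cmd=p-np.array([F[0],F[1],F[2]])/k/1000
for a in map(float,sys.argv[1:]):
    t=np.array([*(C+r*np.array([np.cos(np.radians(a)),np.sin(np.radians(a))])),.12]); print(a,R.inv().apply((t-cmd)*1000).round(1))
E
python3 circ.py -14 -34 -54 -74 -94 -114 -134 -154 -174
```

```text
pos [ 0.5737 -0.0206  0.12  ] F [-13.2   0.8 -11.5] angle -15.9 r 0.0421 Frad -12.9 Ftan(cw) 2.8
-14.0 [ 1.4 -1.5  1.7]
-34.0 [-12.1  -7.2   1.7]
-54.0 [-22.8 -17.1   1.7]
-74.0 [-29.5 -30.2   1.7]
-94.0 [-31.3 -44.7   1.8]
-114.0 [-28.  -59.    1.9]
-134.0 [-20.1 -71.3   1.9]
-154.0 [ -8.4 -80.2   1.9]
-174.0 [  5.6 -84.5   2. ]
```

Request:
apply_moves --deltas '[{"x": -12.1,"y": -7.2,"z": 1.7,"wx": 0,"wy": 0,"wz": 0,"claw": 15},{"x": -22.8,"y": -17.1,"z": 1.7,"wx": 0,"wy": 0,"wz": 0,"claw": 15},{"x": -29.5,"y": -30.2,"z": 1.7,"wx": 0,"wy": 0,"wz": 0,"claw": 15},{"x": -31.3,"y": -44.7,"z": 1.8,"wx": 0,"wy": 0,"wz": 0,"claw": 15},{"x": -28,"y": -59,"z": 1.8,"wx": 0,"wy": 0,"wz": 0,"claw": 15},{"x": -20.1,"y": -71.3,"z": 1.9,"wx": 0,"wy": 0,"wz": 0,"claw": 15},{"x": -8.4,"y": -80.2,"z": 1.9,"wx": 0,"wy": 0,"wz": 0,"claw": 15},{"x": -8.4,"y": -80.2,"z": 1.9,"wx": 0,"wy": 0,"wz": 0,"claw": 15}]'

```text
time: 49.68
eef_pos: [0.4949, -0.0263, 0.12]
orientation: [179.8, 0.1, 89.1]
force: [-7.5, -1.2, -5.3]
width: 0.223
```

```bash
python3 circ.py -154 -174 -194 -214 -234 -254 -274 -294; python3 - <<'E'
from h import *
c=manip.capture('top'); rects(c,(.4,.65,-.2,-.08),.1,.12,5);rects(c,(.4,.65,-.35,-.12),.15,.18,5)
E
```

```text
pos [ 0.4949 -0.0263  0.12  ] F [-7.5 -1.2 -5.3] angle -155.9 r 0.042 Frad 7.3 Ftan(cw) 2.0
-154.0 [-1.5 -0.6  0.7]
-174.0 [12.5 -4.9  0.7]
-194.0 [27.2 -4.1  0.7]
-214.0 [40.6  1.6  0.7]
-234.0 [51.3 11.6  0.7]
-254.0 [58.  24.7  0.7]
-274.0 [59.8 39.2  0.8]
-294.0 [56.4 53.5  0.8]
285 c [ 532. -155.] size [97. 37.] ang 1.1 z 0.1118 med [ 0.5432 -0.1621  0.1127]
8 c [ 508. -188.] size [19.  0.] ang 89.3 z 0.1164 med [ 0.5083 -0.1883  0.116 ]
6 c [ 489. -145.] size [ 3. 11.] ang 69.4 z 0.1143 med [ 0.4879 -0.1454  0.1142]
1309 c [ 532. -247.] size [154.  52.] ang 88.1 z 0.1617 med [ 0.5316 -0.2467  0.1619]
```

Request:
apply_moves --deltas '[{"x": 12.5,"y": -4.9,"z": 0.7,"wx": 0,"wy": 0,"wz": 0,"claw": 15},{"x": 27.2,"y": -4.1,"z": 0.7,"wx": 0,"wy": 0,"wz": 0,"claw": 15},{"x": 40.6,"y": 1.6,"z": 0.7,"wx": 0,"wy": 0,"wz": 0,"claw": 15},{"x": 51.3,"y": 11.6,"z": 0.7,"wx": 0,"wy": 0,"wz": 0,"claw": 15},{"x": 58,"y": 24.7,"z": 0.7,"wx": 0,"wy": 0,"wz": 0,"claw": 15},{"x": 58,"y": 24.7,"z": 0.7,"wx": 0,"wy": 0,"wz": 0,"claw": 15},{"x": 58,"y": 24.7,"z": 0.7,"wx": 0,"wy": 0,"wz": 0,"claw": 15}]'

```text
time: 50.6
eef_pos: [0.5236, 0.0318, 0.1199]
orientation: [179.4, -0.1, 89.0]
force: [0.8, 3.0, -2.9]
width: 0.217
```

```bash
python3 circ.py -254 -264 -274 -284 -294 -304 -314 -324; python3 - <<'E'
from h import *
c=manip.capture('top'); rects(c,(.4,.65,-.2,-.08),.1,.12,5);rects(c,(.4,.65,-.35,-.12),.15,.18,5)
E
```

```text
pos [0.5236 0.0318 0.1199] F [ 0.8  3.  -2.9] angle 103.3 r 0.042 Frad 2.7 Ftan(cw) 1.5
-254.0 [ 0.1 -1.9  0.3]
-264.0 [1.6 5.3 0.4]
-274.0 [ 1.9 12.7  0.4]
-284.0 [ 0.9 20.   0.5]
-294.0 [-1.4 26.9  0.6]
-304.0 [-4.9 33.4  0.6]
-314.0 [-9.4 39.2  0.7]
-324.0 [-14.9  44.2   0.7]
442 c [ 531. -171.] size [54. 99.] ang 89.6 z 0.1118 med [ 0.5297 -0.1665  0.1128]
1286 c [ 532. -254.] size [152.  52.] ang 88.1 z 0.1619 med [ 0.5314 -0.2539  0.162 ]
```

Request:
apply_moves --deltas '[{"x": 1.6,"y": 5.3,"z": 0.4,"wx": 0,"wy": 0,"wz": 0,"claw": 15},{"x": 1.9,"y": 12.7,"z": 0.4,"wx": 0,"wy": 0,"wz": 0,"claw": 15},{"x": 0.9,"y": 20,"z": 0.5,"wx": 0,"wy": 0,"wz": 0,"claw": 15},{"x": -1.4,"y": 26.9,"z": 0.6,"wx": 0,"wy": 0,"wz": 0,"claw": 15},{"x": -1.4,"y": 26.9,"z": 0.6,"wx": 0,"wy": 0,"wz": 0,"claw": 15},{"x": -1.4,"y": 26.9,"z": 0.6,"wx": 0,"wy": 0,"wz": 0,"claw": 15}]'

```text
time: 51.4
eef_pos: [0.5511, 0.0288, 0.1198]
orientation: [179.4, 0.1, 89.0]
force: [0.4, -2.2, 5.8]
width: 0.217
```

```bash
cat > look.py <<'E'
from h import *
W=cloud(manip.capture('top')); P=W.reshape(-1,3)
P=P[(P[:,0]>.485)&(P[:,0]<.578)&(P[:,1]>-.36)&(P[:,1]<-.1)]
f=lambda lo,hi,ylo,yhi:P[(P[:,2]>lo)&(P[:,2]<hi)&(P[:,1]>ylo)&(P[:,1]<yhi)][:,1]
print('row y',np.percentile(f(.15,.18,-.35,-.15),[.5,99.5]).round(4))
y=f(.105,.12,-.21,-.1); h,e=np.histogram(y,bins=np.arange(-.21,-.1,.004)); print('plate tops',[(round(float(a),3),int(b)) for a,b in zip(e,h) if b])
E
python3 circ.py -294 -300 -306 -312 -318 -324 -330; python3 look.py
```

```text
pos [0.5511 0.0288 0.1198] F [ 0.4 -2.2  5.8] angle 64.8 r 0.0419 Frad -1.9 Ftan(cw) 1.3
-294.0 [ 0.3 -0.6 -1. ]
-300.0 [-1.7  3.3 -1. ]
-306.0 [-4.   7.1 -1. ]
-312.0 [-6.7 10.6 -0.9]
-318.0 [-9.8 13.7 -0.9]
-324.0 [-13.2  16.6  -0.8]
-330.0 [-16.8  19.   -0.8]
row y [-0.3311 -0.1815]
plate tops [(-0.21, 1), (-0.206, 2), (-0.202, 1), (-0.198, 2), (-0.194, 1), (-0.19, 2), (-0.186, 11), (-0.182, 51), (-0.178, 54), (-0.174, 67), (-0.17, 14), (-0.162, 15), (-0.158, 55), (-0.154, 57), (-0.15, 53)]
```

Request:
apply_moves --deltas '[{"x": -1.7,"y": 3.3,"z": -0.8,"wx": 0,"wy": 0,"wz": 0,"claw": 15},{"x": -4,"y": 7.1,"z": -0.8,"wx": 0,"wy": 0,"wz": 0,"claw": 15},{"x": -6.7,"y": 10.6,"z": -0.8,"wx": 0,"wy": 0,"wz": 0,"claw": 15},{"x": -6.7,"y": 10.6,"z": -0.8,"wx": 0,"wy": 0,"wz": 0,"claw": 15},{"x": -6.7,"y": 10.6,"z": -0.8,"wx": 0,"wy": 0,"wz": 0,"claw": 15}]'

```text
time: 52.08
eef_pos: [0.5604, 0.0227, 0.1198]
orientation: [179.5, -0.0, 89.0]
force: [-1.1, 0.6, 4.8]
width: 0.218
```

```bash
python3 circ.py -312 -318 -324 -330 -336 -342; python3 look.py
```

```text
pos [0.5604 0.0227 0.1198] F [-1.1  0.6  4.8] angle 49.4 r 0.0419 Frad -0.2 Ftan(cw) -1.2
-312.0 [-0.4  0.9 -0.9]
-318.0 [-3.4  4.  -0.8]
-324.0 [-6.8  6.9 -0.8]
-330.0 [-10.5   9.3  -0.8]
-336.0 [-14.4  11.4  -0.8]
-342.0 [-18.5  13.1  -0.8]
row y [-0.3319 -0.1829]
plate tops [(-0.21, 1), (-0.206, 2), (-0.202, 2), (-0.198, 1), (-0.194, 1), (-0.19, 2), (-0.186, 36), (-0.182, 55), (-0.178, 59), (-0.174, 60), (-0.162, 36), (-0.158, 55), (-0.154, 57), (-0.15, 34)]
```

Request:
apply_moves --deltas '[{"x": -3.4,"y": 4,"z": -0.8,"wx": 0,"wy": 0,"wz": 0,"claw": 15},{"x": -6.8,"y": 6.9,"z": -0.8,"wx": 0,"wy": 0,"wz": 0,"claw": 15},{"x": -6.8,"y": 6.9,"z": -0.8,"wx": 0,"wy": 0,"wz": 0,"claw": 15},{"x": -6.8,"y": 6.9,"z": -0.8,"wx": 0,"wy": 0,"wz": 0,"claw": 15}]'

```text
time: 52.62
eef_pos: [0.5669, 0.0156, 0.1198]
orientation: [179.6, 0.0, 89.0]
force: [1.1, 1.5, 4.1]
width: 0.219
```

```bash
python3 circ.py -324 -330 -336 -342 -348 -354; python3 look.py;python3 - <<'E'
from h import *
c=manip.capture('side'); W=cloud(c).reshape(-1,3)
for lo,hi in((.03,.06),(.06,.1),(.15,.17)):
    q=W[(W[:,0]>.49)&(W[:,0]<.512)&(W[:,1]>-.36)&(W[:,1]<-.1)&(W[:,2]>lo)&(W[:,2]<hi)][:,1]
    h,e=np.histogram(q,bins=np.arange(-.34,-.1,.004)); print(lo,[(round(float(a),3),int(b)) for a,b in zip(e,h)])
im=c['color'][140:320,260:500,::-1]; cv2.imwrite('pics/s7.png',cv2.resize(im,None,fx=3,fy=3))
E
```

```text
pos [0.5669 0.0156 0.1198] F [1.1 1.5 4.1] angle 36.3 r 0.0418 Frad 1.8 Ftan(cw) -0.5
-324.0 [ 0.3  0.6 -0.8]
-330.0 [-3.4  3.1 -0.7]
-336.0 [-7.3  5.2 -0.7]
-342.0 [-11.4   6.8  -0.7]
-348.0 [-15.6   8.   -0.7]
-354.0 [-20.    8.8  -0.7]
row y [-0.333  -0.1836]
plate tops [(-0.21, 1), (-0.206, 2), (-0.202, 1), (-0.198, 2), (-0.194, 1), (-0.19, 2), (-0.186, 35), (-0.182, 56), (-0.178, 57), (-0.174, 48), (-0.166, 3), (-0.162, 43), (-0.158, 57), (-0.154, 60), (-0.15, 16)]
0.03 [(-0.34, 0), (-0.336, 0), (-0.332, 0), (-0.328, 0), (-0.324, 0), (-0.32, 0), (-0.316, 0), (-0.312, 2), (-0.308, 7), (-0.304, 8), (-0.3, 7), (-0.296, 5), (-0.292, 10), (-0.288, 1), (-0.284, 6), (-0.28, 9), (-0.276, 2), (-0.272, 10), (-0.268, 5), (-0.264, 6), (-0.26, 8), (-0.256, 8), (-0.252, 8), (-0.248, 2), (-0.244, 8), (-0.24, 6), (-0.236, 10), (-0.232, 5), (-0.228, 6), (-0.224, 7), (-0.22, 6), (-0.216, 6), (-0.212, 8), (-0.208, 5), (-0.204, 6), (-0.2, 8), (-0.196, 6), (-0.192, 4), (-0.188, 23), (-0.184, 15), (-0.18, 0), (-0.176, 0), (-0.172, 0), (-0.168, 0), (-0.164, 0), (-0.16, 0), (-0.156, 0), (-0.152, 0), (-
[... 973 characters left out ...]
-0.324, 8), (-0.32, 5), (-0.316, 8), (-0.312, 7), (-0.308, 7), (-0.304, 9), (-0.3, 5), (-0.296, 7), (-0.292, 7), (-0.288, 4), (-0.284, 5), (-0.28, 4), (-0.276, 5), (-0.272, 6), (-0.268, 5), (-0.264, 3), (-0.26, 6), (-0.256, 3), (-0.252, 7), (-0.248, 4), (-0.244, 1), (-0.24, 7), (-0.236, 6), (-0.232, 3), (-0.228, 7), (-0.224, 3), (-0.22, 4), (-0.216, 5), (-0.212, 5), (-0.208, 6), (-0.204, 4), (-0.2, 5), (-0.196, 5), (-0.192, 4), (-0.188, 5), (-0.184, 0), (-0.18, 0), (-0.176, 0), (-0.172, 0), (-0.168, 0), (-0.164, 0), (-0.16, 0), (-0.156, 0), (-0.152, 0), (-0.148, 0), (-0.144, 0), (-0.14, 0), (-0.136, 0), (-0.132, 0), (-0.128, 0), (-0.124, 0), (-0.12, 0), (-0.116, 0), (-0.112, 0), (-0.108, 0)]
```

View pics/s7.png

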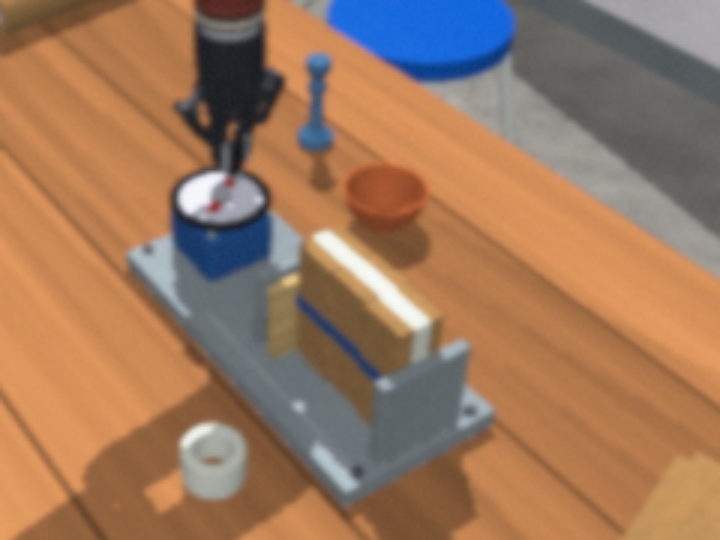

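Request:
apply_moves --deltas '[{"x": -3.4,"y": 3.1,"z": -0.7,"wx": 0,"wy": 0,"wz": 0,"claw": 15},{"x": -7.3,"y": 5.2,"z": -0.7,"wx": 0,"wy": 0,"wz": 0,"claw": 15},{"x": -11.4,"y": 6.8,"z": -0.7,"wx": 0,"wy": 0,"wz": 0,"claw": 15},{"x": -11.4,"y": 6.8,"z": -0.7,"wx": 0,"wy": 0,"wz": 0,"claw": 15},{"x": -11.4,"y": 6.8,"z": -0.7,"wx": 0,"wy": 0,"wz": 0,"claw": 15}]'

```text
time: 53.35
eef_pos: [0.5729, 0.004, 0.1199]
orientation: [179.6, 0.0, 89.0]
force: [0.5, 2.5, 1.9]
width: 0.222
```

```bash
cat > look.py <<'E'
from h import *
W=cloud(manip.capture('top')); P=W.reshape(-1,3)
P=P[(P[:,0]>.49)&(P[:,0]<.572)&(P[:,1]>-.36)&(P[:,1]<-.1)]
f=lambda lo,hi,ylo,yhi:P[(P[:,2]>lo)&(P[:,2]<hi)&(P[:,1]>ylo)&(P[:,1]<yhi)][:,1]
print('row y',np.percentile(f(.15,.18,-.35,-.15),[.5,99.5]).round(4))
b=f(.105,.12,-.187,-.167); k=f(.105,.12,-.167,-.14); print('board',b.mean().round(4),'back',k.mean().round(4),'diff',((k.mean()-b.mean())*1000).round(2))
E
python3 circ.py -342 -348 -354; python3 look.py
```

```text
pos [0.5729 0.004  0.1199] F [0.5 2.5 1.9] angle 18.2 r 0.0418 Frad 1.2 Ftan(cw) -2.2
-342.0 [ 0.3  0.5 -0.4]
-348.0 [-3.9  1.7 -0.4]
-354.0 [-8.3  2.5 -0.4]
row y [-0.3333 -0.1839]
board -0.1778 back -0.1566 diff 21.13
```

Request:
apply_moves --deltas '[{"x": 0,"y": 0,"z": 0,"wx": 0,"wy": 0,"wz": 0,"claw": 30},{"x": 0,"y": 0,"z": 0,"wx": 0,"wy": 0,"wz": 0,"claw": 50},{"x": 0,"y": 0,"z": 0,"wx": 0,"wy": 0,"wz": 0,"claw": 60},{"x": 0,"y": 0,"z": -30,"wx": 0,"wy": 0,"wz": 0,"claw": 60},{"x": 0,"y": 0,"z": -80,"wx": 0,"wy": 0,"wz": 0,"claw": 60},{"x": 30,"y": -50,"z": -120,"wx": 0,"wy": 0,"wz": 0,"claw": 60},{"x": 60,"y": -90,"z": -130,"wx": 0,"wy": 0,"wz": 0,"claw": 60},{"x": 100,"y": -130,"z": -130,"wx": 0,"wy": 0,"wz": 0,"claw": 60}]'

```text
time: 54.4
eef_pos: [0.4433, 0.1071, 0.2516]
orientation: [179.4, -0.0, 88.9]
force: [0.4, 0.6, -0.2]
width: 0.698
```

```bash
python3 look.py; python3 - <<'E'
from h import *
st()
c=manip.capture('top'); save(c,'top9')
print('knob');rects(c,(.4,.65,-.1,.1),.13,.15,5)
print('tape');rects(c,(.25,.44,-.33,-.15),.025,.065,20)
print('row');rects(c,(.4,.65,-.36,-.12),.15,.18,20)
print('others');rects(c,(.7,.8,-.12,.2),.03,.13,20);rects(c,(.28,.4,.4,.52),.06,.09,20)
c=manip.capture('side'); im=c['color'][100:320,180:500,::-1]; cv2.imwrite('pics/s8.png',cv2.resize(im,None,fx=2.4,fy=2.4))
E
```

```text
row y [-0.3335 -0.1836]
board -0.1779 back -0.1566 diff 21.36
{'time': np.float64(54.45), 'qpos': array([  4.623, -22.343, 113.746,   0.207,  88.29 ,   5.401]), 'eef_pos': array([0.439, 0.111, 0.25 ]), 'orientation': array([179.714,  -0.235,  89.217]), 'force': array([ 0.515,  3.849, -1.081]), 'width': np.float64(0.701)}
knob
56 c [574.   1.] size [18. 20.] ang 0.1 z 0.1407 med [0.5737 0.0015 0.1409]
tape
261 c [ 363. -252.] size [59. 58.] ang 42.4 z 0.0347 med [ 0.363  -0.252   0.0351]
row
1292 c [ 532. -259.] size [152.  52.] ang 88.0 z 0.1618 med [ 0.5314 -0.2592  0.162 ]
others
162 c [771. 124.] size [30. 29.] ang 0.5 z 0.1082 med [0.7661 0.1224 0.1232]
312 c [742. -53.] size [95. 83.] ang 89.7 z 0.0435 med [ 0.7592 -0.0624  0.0446]
317 c [335. 463.] size [47. 49.] ang 54.0 z 0.079 med [0.3361 0.462  0.0798]
```

View pics/s8.png

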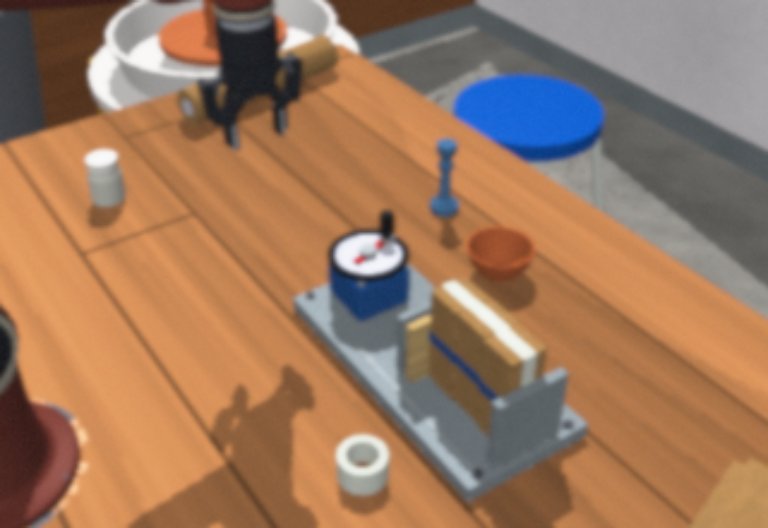

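```bash
python3 look.py; python3 -c "
from h import *
print(manip.finish_job())"
```

```text
row y [-0.3336 -0.1836]
board -0.1779 back -0.1567 diff 21.18
the job is handed in; nothing more can be done
None
```

The job is handed in at about 55 s of the 210 s allowed. The tape lies flat on the bench at about (0.36, −0.25). All three cartons stand heavy end down in one row against the fence.

- **Heavy ends:** I judged each carton by lifting it and checking its tilt and wrist torque. Two stayed level when gripped at the heavy end, so I set those down and re-gripped them at the light end. None was dropped.
- **Squeeze:** I wound the wheel about 1.6 turns, until the board springs had given about 2.4 mm, which is roughly 12 N. The tangential force at the knob was about 2 N, a little below what that squeeze should need. The figure therefore rests mainly on the measured spring travel.
- **Last checks:** After letting go, the knob had not turned and the row measured 150 mm, flush to the fence. All carton tops were level at 162 mm. The jar, bowl and candlestick are where they started.
- **Disagreements:**
    - Some of my first move calls were refused for a format error and moved nothing.
    - The wheel centre from the camera was about 2 mm off, and my height on the knob was a few mm off. This pulled up to about 28 N upward and 15 N sideways on the knob early in the winding, and I corrected both.

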